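# Load a plinth in the drilling fixture and hold the drill guide down on it

## Robot

A 6-joint arm with a two-finger parallel gripper is mounted at the origin on the work surface. World frame = base frame: x ahead of the robot, y to its left, z up, the work surface at z = 0. Lengths are in mm, angles in rad, forces in N, time in s.
With the tool pointing down it reaches from about 350 to 975 mm from the base axis. Payload 7.1 kg.
Tool frame: the origin (TCP) lies at the very end of the fingers, on their centre line; the grasp point (between the pads) lies 19 mm behind it (ctrl.grip_depth is the distance from the TCP to the grasp point, in mm); x points along the fingers, z is the direction in which the jaws open and shut, and the axes are right-handed (so a half turn about x gives the same grasp; the last joint's range is limited). The gripper opens to 88 mm and grips with 3 to 60 N. Pads are 20 mm wide; open, the fingers measure 115 mm over their backs; the gripper's body (75 mm by 178 mm) begins 61 mm behind the grasp point.
Start: joints at [1.087, 0.423, 1.63, -0, 1.089, -0.019], TCP at [280.12, 558.693, 222.675] pointing down, gripper open.
Joint ranges: [-3, 3], [-0.9, 2.11], [0.09, 2.58], [-1.31, 4.45], [0.11, 2.69], [-2.54, 2.54]. Speed limits (rad/s): [2.39, 2.39, 3.01, 3.14, 3.14, 3.14].

## Interface

Orientations are given as a rotation vector (axis times angle).
In Python, from workcell import ctrl gives the robot as it stands. The module is installed in compiled form; this text tells all that it offers.
- The arm moves only by the tool send_rows, never from a script. Its argument "rows" is a list of rows, each a list of 4 numbers: the shift along the tool's x, y, z in mm, then the turn about the tool's x in rad. In form: [[x, y, z, turn], ...]. A call has 1 to 10 rows; each row shifts and turns the pose as measured when the row begins, along the tool's axes as they then stand; what a row does not reach is not made up. A row lasts 1/12 s, in which the tool goes at most 41.7 mm and 7.16 degrees, less where a joint would pass 70% of its speed; a pose out of reach is approached as far as the arm can. A call with a gripper value outside its range is refused whole. "fingers" is the opening, from 0 (shut) to 1 (fully open), set as the call begins (left out, the last holds). The fingers move at their own pace and stop on an object; the grip force is fixed at half the most. Time passes only in rows, so rows that do not move let the fingers close. It gives the time, the measured TCP pose, the force and the opening at its end, in the units of the state.
- ctrl.get_obs(): the state, without advancing time (a new reading comes with each control period).
- ctrl.get_image(name): name is "scene" or "top" or "wrist"; returns a dict with "img" (420x560x3 uint8, red, green, blue), "depth" (420x560 float32, mm along the optical axis (not along the pixel's ray), 0 where there is no reading), "mtx" (3x3 intrinsics, pixels), "world_from_camera" (4x4, takes a point from camera to world coordinates). Camera axes: x right, y down, z forward; pixel columns grow to the right and rows downward; lengths in mm; the calibration is good to about 2 mm. A picture is of the moment at which its call begins.
- ctrl.close_job(): hands the job in, once; it reports no verdict.
The state is a dict: "t": time; "qpos": joint angles; "qvel": joint speeds; "joint_torque": joint torques, N m; "ee_pos": TCP position; "orientation": TCP orientation; "ft_force": force on the tool from outside, world axes, zero at the start; "moment": the same for the moment, N m; "width": finger opening in mm.
Only numpy, scipy, OpenCV 4.12 (cv2) and the standard library are available. Lean on these libraries where they do the work, as an engineer would, in place of code of your own. Each camera call takes 0.05 s, during which the arm holds its last target.

## Task

Get the figure's plinth ready for drilling its dowel hole: lay the plywood packing piece flat in the pocket of the drilling fixture, set the plinth block squarely on top of it, then take the drill guide by its handle and work it over the fixture's long pin, which the guide hides, until it drops on over both pins and lies flat on the plinth. Set the pieces down rather than dropping them, and leave the gouge, the oilstone and the piece of bark where they are. Finish still holding the guide by its handle and pressing it firmly down on the plinth (about 10 N or more), as for drilling: do not let go.

Things in the scene. Friction and masses are not known exactly. Their poses are not given: they have to be found in the camera images.
- fixture: Drilling fixture screwed to the table: plywood base 200 x 100 x 12 mm, origin at the centre of its underside, x along its length, z up. In its middle a pocket open at the top; beyond each x end of the pocket a wooden pillar 32 (x) x 54 mm, centred at x = -64 and +64 mm, top 64 mm above the table, each with an upright steel pin of 10 mm diameter.
- pocket (a point): Centre of the pocket's floor, 12 mm above the table; axes as the fixture's. Pocket 84 mm (x) by 54 mm (y): a fence at each x end, and four corner fences 14 mm long, 12 mm thick, that leave the middle 56 mm of each y side open for fingers. Fences rise 30 mm above this floor, their top 6 mm bevelled at 45 degrees as a lead-in.
- long_pin (a point): Tip of the long pin, on its axis: fixture x = -64 mm, y = 0, 80 mm above the table. Bullet nose: the top 4 mm taper from 10 to 3 mm diameter.
- short_pin (a point): Tip of the short pin, on its axis: fixture x = +64 mm, y = 0, 74 mm above the table. Same bullet nose.
- packing: Packing piece: a plain flat plywood board 80 x 50 x 18 mm (x, y, z), lying flat; origin at the centre of its underside. It goes in the pocket first, its length along the fixture's x, either way round.
- plinth: Plinth block of pale wood, 80 x 50 x 36 mm (x, y, z), twice as thick as the packing, lying on its large face; origin at the centre of its underside. It goes on the packing with its length along the fixture's x, either way round; its top then stands 66 mm above the table, 2 mm above the pillars.
- guide: Drill guide: flat wooden plate 176 (x) x 56 (y) x 18 mm, lying flat, z up, about 0.2 kg; origin at the centre of its underside. Towards its -x end the handle, and at that end in its underside the bore; at the +x end an open slot; a steel drill bush 5 mm proud at the middle. Fully on: bore on the long pin, slot on the short pin, underside flat on the plinth, 66 mm above the table.
- bore (a point): Centre of the mouth of the bore, a round hole of 12 mm diameter in the guide's underside at guide x = -64 mm, 16 mm deep and closed above, so it cannot be seen from above. It goes over the long pin (14 mm of the pin is inside when fully on).
- slot (a point): Point on the guide's underside at guide x = +64 mm, y = 0, in the open-ended slot 14 mm wide that runs from x = 54 mm to the plate's end and takes the short pin.
- handle (a point): Grip point of the guide's handle, a rigid wooden block 34 (x) x 22 (y) mm centred at guide x = -32 mm, standing 36 mm above the plate's upper face. The point is 40 mm above the guide's underside, 14 mm below the handle's top, on its middle line; close the fingers along the guide's y.
- gouge: Bystander: a carving gouge with a wooden handle, about 205 mm long, lying on the table; origin at its ferrule, handle towards -x. Not to be moved.
- oilstone: Bystander: a grey sharpening stone 50 x 160 x 25 mm, lying flat; origin at the centre of its underside. Not to be moved.
- bark: Bystander: a rough brown piece of bark about 130 x 45 x 30 mm; origin at the centre of its underside. Not to be moved.
Not all that is in view belongs to the job. Leave any purple look-alike of the plinth alone.

How it is judged (in metres and radians):
On the way, in this order (a step that is already met when the one before it is completed fails the run):
1. the packing piece lies flat and square on the pocket's floor, let go (horizontal distance between packing and pocket below 0.004 m and z of packing in the frame of pocket between -0.003 and 0.003 m and angle between packing's own z axis and vertical below 0.05 rad and angle between the x axis of packing and the x axis of fixture, either way round below 0.08 rad and contact force between the fingers and packing below 0.1 N), for 0.2 s.
2. the plinth lies flat and square on the packing in the pocket, let go (horizontal distance between each of packing, plinth and pocket below 0.004 m and z of packing in the frame of pocket between -0.003 and 0.003 m and angle between each of packing, plinth's own z axis and vertical below 0.05 rad and angle between the x axis of each of packing, plinth and the x axis of fixture, either way round below 0.08 rad and z of plinth in the frame of pocket between 0.0155 and 0.0205 m and contact force between the fingers and plinth below 0.1 N), for 0.2 s.
3. the drill guide has dropped on over both pins and lies flat on the plinth (horizontal distance between each of packing, plinth and pocket below 0.004 m and z of packing in the frame of pocket between -0.003 and 0.003 m and angle between each of packing, plinth's own z axis and vertical below 0.05 rad and angle between the x axis of each of packing, plinth and the x axis of fixture, either way round below 0.08 rad and z of plinth in the frame of pocket between 0.0155 and 0.0205 m and horizontal distance between bore and long_pin below 0.003 m and z of guide in the frame of pocket between 0.051 and 0.0565 m and angle between guide's own z axis and vertical below 0.035 rad and angle between the x axis of guide and the x axis of fixture, either way round below 0.04 rad), for 0.2 s.
At the end, for the whole second after the job is handed in: Packing flat in the pocket, plinth flat on it, each within 4 mm of centre and 4.5 deg of square; guide flat on the plinth (3 mm), level to 2 deg, square to 2.3 deg, bore within 3 mm of the long pin; gripper on its handle (within 30 mm of the grip point, over 3 N), pressing it down with over 6 N (all of step 3 and contact force between guide and plinth above 6 N and contact force between the fingers and guide above 3 N and distance between the grasp point and handle below 0.03 m); the arm keeps its last pose, push and grip.
It fails at once if the gouge, the oilstone or the piece of bark is moved more than 20 mm (distance of any of gouge, oilstone, bark from where it was at the start of the episode above 0.02 m).
It fails at once if the packing piece is dropped (falls freely by more than about 25 mm) (linear speed of packing above 0.7 m/s and contact force between the fingers and packing below 0.1 N).
It fails at once if the plinth is dropped (falls freely by more than about 25 mm) (linear speed of plinth above 0.7 m/s and contact force between the fingers and plinth below 0.1 N).
It fails at once if the drill guide is dropped (falls freely by more than about 25 mm) (linear speed of guide above 0.7 m/s and contact force between the fingers and guide below 0.1 N).
It also fails if it takes over 72 s, if anything falls off the work surface, if the arm or the gripper's body presses on something with over 40 N, if the wrist force passes 120 N, or if a joint passes its speed limit or range.

## Working session

There is one attempt and no reset: what is moved stays moved. The work goes in short steps, Python scripts to look and compute and a tool call to move; the robot and the scene stay as the last step left them, time stands still between calls to the robot, and variables do not carry over. Pictures are saved under pics/ and viewed, and the job is handed in when it is done.

Besides the shell and the picture viewer there is one more tool, called after "Request:" as name(argument=value, ...), one argument or row to a line, values as JSON. send_rows: Moves the arm, as the interface text tells. Its arguments: {"type":"object","properties":{"rows":{"type":"array"},"fingers":{"type":"number"}},"required":["rows"]}

```bash
mkdir -p pics; ls; python3 - <<'E'
from workcell import ctrl
import cv2,numpy as np
o=ctrl.get_obs(); print({k:np.round(v,3) for k,v in o.items()})
for n in ["scene","top","wrist"]:
    d=ctrl.get_image(n); cv2.imwrite(f"pics/{n}0.png",d["img"][:,:,::-1]); print(n,d["mtx"].round(1).tolist(),d["world_from_camera"].round(3).tolist(), (d["depth"]>0).mean())
    np.savez(f"{n}0.npz",**d)
E
```

```text
pics
{'t': np.float64(0.0), 'qpos': array([ 1.087,  0.424,  1.631,  0.   ,  1.089, -0.019]), 'qvel': array([-0.   , -0.001,  0.   ,  0.002, -0.   ,  0.   ]), 'joint_torque': array([-3.0000e-03, -5.4464e+01, -2.7365e+01,  6.4000e-02,  2.3000e-02,
       -0.0000e+00]), 'ee_pos': array([279.869, 558.215, 221.898]), 'orientation': array([-0.861,  1.395,  0.86 ]), 'ft_force': array([-0.048, -0.37 , -0.875]), 'moment': array([-0.001, -0.007,  0.042]), 'width': np.float64(87.885)}
scene [[446.7, 0.0, 279.2], [0.0, 446.7, 213.9], [0.0, 0.0, 1.0]] [[0.702, 0.595, -0.392, 924.91], [0.713, -0.578, 0.398, -480.613], [0.01, -0.558, -0.83, 937.007], [0.0, 0.0, 0.0, 1.0]] 0.9963095238095238
top [[423.7, 0.0, 274.3], [0.0, 423.7, 214.2], [0.0, 0.0, 1.0]] [[-0.02, -0.996, 0.085, 439.593], [-0.999, 0.023, 0.034, -58.06], [-0.036, -0.085, -0.996, 1044.526], [0.0, 0.0, 0.0, 1.0]] 0.9960544217687075
wrist [[309.2, 0.0, 283.5], [0.0, 309.2, 215.3], [0.0, 0.0, 1.0]] [[0.449, 0.862, 0.237, 214.698], [0.894, -0.433, -0.12, 591.776], [-0.001, 0.265, -0.964, 383.811], [0.0, 0.0, 0.0, 1.0]] 0.9958418367346938
```

View pics/top0.png

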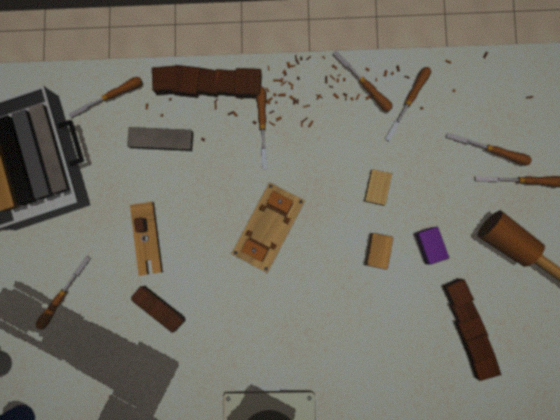

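View pics/scene0.png

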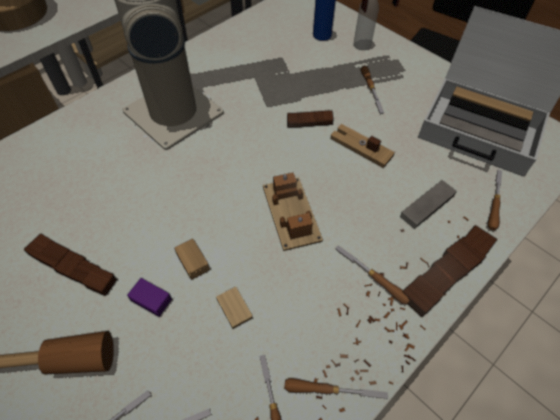

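View pics/wrist0.png

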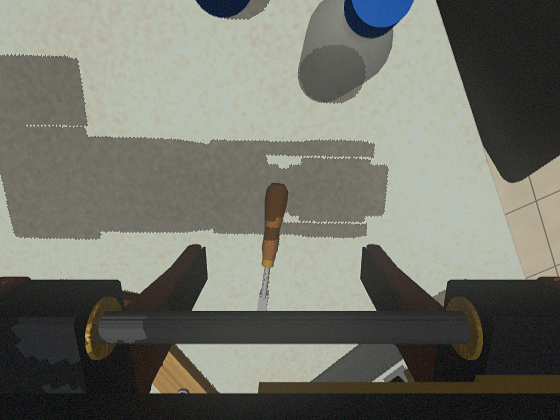

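The top view shows the fixture around (268,226), guide at (146,239) with its handle at the upper end, packing at (378,187), plinth at (380,251), and the purple decoy at (432,245). Next I'll measure them using the depth-derived height maps.

```bash
cat > h.py <<'E'
import numpy as np,cv2
from workcell import ctrl
def cloud(d):
    K=d["mtx"];T=d["world_from_camera"];D=d["depth"]
    v,u=np.mgrid[0:D.shape[0],0:D.shape[1]]
    P=np.stack([(u-K[0,2])/K[0,0]*D,(v-K[1,2])/K[1,1]*D,D],-1)
    return P@T[:3,:3].T+T[:3,3]
def ray(d,uv,z):
    K=d["mtx"];T=d["world_from_camera"];uv=np.atleast_2d(uv).astype(float)
    r=np.c_[(uv[:,0]-K[0,2])/K[0,0],(uv[:,1]-K[1,2])/K[1,1],np.ones(len(uv))]@T[:3,:3].T
    s=(z-T[2,3])/r[:,2]; return T[:3,3]+r*s[:,None]
def proj(d,p):
    T=d["world_from_camera"];K=d["mtx"];c=(np.atleast_2d(p)-T[:3,3])@T[:3,:3];c=c@K.T
    return c[:,:2]/c[:,2:]
def rect(P):
    (c,s,a)=cv2.minAreaRect(P.astype(np.float32))
    if s[0]<s[1]: s=(s[1],s[0]);a+=90
    return np.round(c,1),np.round(s,1),round((a+90)%180-90,2)
E
python3 - <<'E'
from h import *
for n in ["top","scene"]:
    d=np.load(n+"0.npz");W=cloud(d);Z=W[...,2]
    print(n,"table z",np.median(Z[(W[...,0]>400)&(W[...,0]<800)&(abs(W[...,1])<350)]))
    h=np.clip(Z*3+20,0,255).astype(np.uint8)
    cv2.imwrite(f"pics/{n}h.png",cv2.applyColorMap(h,cv2.COLORMAP_JET))
d=np.load("top0.npz");W=cloud(d);Z=W[...,2]
im=d["img"];hsv=cv2.cvtColor(im,cv2.COLOR_RGB2HSV)
m=((hsv[...,1]>70)&(Z>7)).astype(np.uint8)
cnt,_=cv2.findContours(m,cv2.RETR_EXTERNAL,cv2.CHAIN_APPROX_NONE)
for c in cnt:
    if cv2.contourArea(c)<150: continue
    mk=np.zeros_like(m);cv2.drawContours(mk,[c],-1,1,-1);mk&=m
    P=W[mk>0]; print(c.reshape(-1,2).mean(0).round(),rect(P[:,:2]),"z",np.percentile(P[:,2],[5,50,95]).round(1))
big=cv2.resize(im[170:300,120:470,::-1],None,fx=2.28,fy=2.28,interpolation=cv2.INTER_CUBIC);cv2.imwrite("pics/topz.png",np.clip(big*1.6,0,255).astype(np.uint8))
E
```

```text
top table z 0.23724177508029243
scene table z 1.0522624278825106
[ 17. 414.] (array([239., 264.]), array([757.5,  46.4]), -61.59) z [12.6 40.4 82.6]
[ 51. 310.] (array([385.6, 260.5]), array([641.9,  74.8]), -73.74) z [16.7 23.4 28.9]
[157. 308.] (array([338.1, 122. ]), array([395.7, 119.7]), -77.42) z [20.1 24.1 27.6]
[471. 329.] (array([ 349.2, -334.2]), array([555.1, 171.8]), 54.66) z [21.  27.3 31.8]
[379. 251.] (array([ 453.6, -180.6]), array([233.8,  78.6]), 77.91) z [25.2 35.4 38.7]
[432. 246.] (array([ 424. , -243.9]), array([363.9,  81.8]), -82.11) z [26.7 35.3 38.6]
[521. 246.] (array([ 469.6, -374.6]), array([620. , 141.6]), 82.55) z [39.6 67.7 77.9]
[146. 241.] (array([499.2, 139.4]), array([373.7, 175.4]), -81.74) z [14.5 18.3 53.4]
[268. 227.] (array([492.4, -16.9]), array([198.6, 123.1]), -28.87) z [ 9.  12.9 65.1]
[540. 180.] (array([ 592.8, -658.6]), array([93.9, 25. ]), 88.15) z [16.2 21.7 26.1]
[378. 187.] (array([ 588.4, -276.9]), array([79.8, 49.3]), -13.76) z [14.  17.4 20.5]
[508. 154.] (array([ 662.1, -591.4]), array([106.5,  25. ]), 65.04) z [15.  21.7 27.2]
[ 11. 163.] (array([513.9, 330.9]), array([762.6, 213.6]), 63.53) z [55.7 66.7 70.1]
[375.  94.] (array([ 633.5, -196.3]), array([465.9,  99.3]), -23.45) z [15.5 21.6 27.1]
[122.  89.] (array([676. , 144.9]), array([615. , 100.7]), 49.95) z [14.9 22.  27.6]
[417.  86.] (array([ 655.3, -240.9]), array([565. ,  27.9]), -37.46) z [16.1 21.9 27.7]
[218.  88.] (array([732.5,  29.7]), array([565.4, 232.9]), 39.06) z [20.5 30.5 35.2]
```

View pics/topz.png

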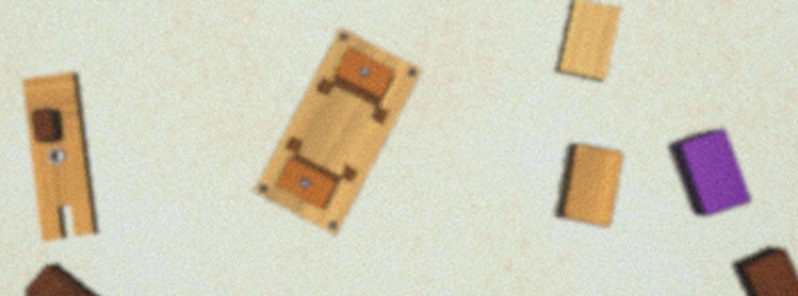

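View pics/toph.png

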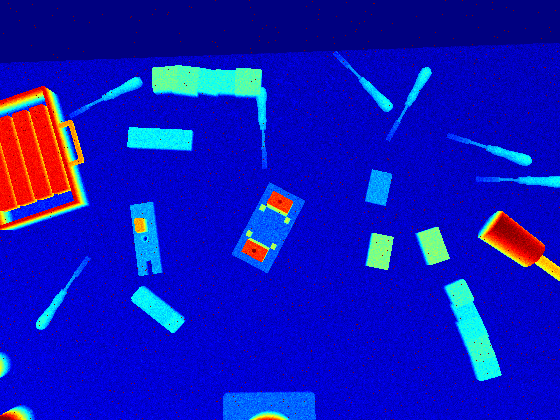

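```bash
python3 - <<'E'
from h import *
d=np.load("top0.npz");W=cloud(d);Z=W[...,2];im=d["img"].astype(int)
for (u,v) in [(279,201),(253,250)]:
    print(Z[v-4:v+6,u-5:u+6].round().astype(int))
def topface(uv,r,z0,z1,zp):
    m=np.zeros(Z.shape,bool);m[uv[1]-r:uv[1]+r,uv[0]-r:uv[0]+r]=1
    m&=(Z>z0)&(Z<z1);m=m.astype(np.uint8)
    c=max(cv2.findContours(m,0,cv2.CHAIN_APPROX_NONE)[0],key=cv2.contourArea)
    return rect(ray(d,c.reshape(-1,2),zp)[:,:2])
print("pack",topface((378,187),28,10,26,18)); print("plinth",topface((380,251),26,29,45,36))
print("guide",topface((146,239),50,10,26,18));print("handle",topface((140,225),15,44,65,54))
print("fix",topface((268,227),60,6,90,12)); print("pillA",topface((279,201),20,56,90,64),"pillB",topface((254,250),20,56,90,64))
s=np.load("scene0.npz");WS=cloud(s);ZS=WS[...,2]
im=s["img"];b=cv2.resize(im[165:255,255:330,::-1],None,fx=6,fy=6,interpolation=cv2.INTER_CUBIC);cv2.imwrite("pics/scz.png",np.clip(b*1.6,0,255).astype(np.uint8))
E
```

```text
[[61 66 63 63 64 63 64 65 63 64 65]
 [64 65 65 65 65 63 60 66 67 63 65]
 [64 65 64 63 65 63 62 63 64 65 66]
 [60 63 69 64 73 72 73 70 60 65 63]
 [63 64 63 64 71 75 75 72 62 66 66]
 [67 65 61 66 71 72 76 73 66 61 62]
 [64 63 64 64 65 70 70 64 63 61 63]
 [64 65 65 65 65 63 63 60 67 63 63]
 [63 66 64 66 63 60 61 63 64 62 65]
 [63 67 68 62 65 65 64 65 60 66 64]]
[[62 65 64 65 61 64 63 65 64 65 68]
 [64 66 65 63 65 62 62 59 61 65 67]
 [63 63 64 67 62 66 62 62 65 62 64]
 [66 66 63 66 77 77 77 76 65 65 61]
 [61 62 65 62 77 80 80 80 65 65 60]
 [62 68 63 64 77 79 80 79 65 66 65]
 [62 67 64 63 63 75 75 68 67 65 64]
 [64 61 65 64 60 64 63 65 64 65 66]
 [61 66 64 65 65 65 64 66 63 64 65]
 [ 8 67 65 63 66 67 65 61 64 63 64]]
pack (array([ 587.8, -276.5]), array([80.9, 51.1]), -14.31)
plinth (array([ 433.8, -270.2]), array([79.5, 50.3]), -12.4)
guide (array([476.4, 293.5]), array([175.8,  58.8]), 7.44)
handle (array([506.7, 297. ]), array([33.5, 24. ]), 0.46)
fix (array([496.7,  -7.6]), array([199.7, 101.6]), -28.88)
pillA (array([553. , -37.8]), array([54.3, 32.4]), 61.86) pillB (array([441.2,  23.8]), array([52.9, 31.9]), 62.38)
```

View pics/scz.png

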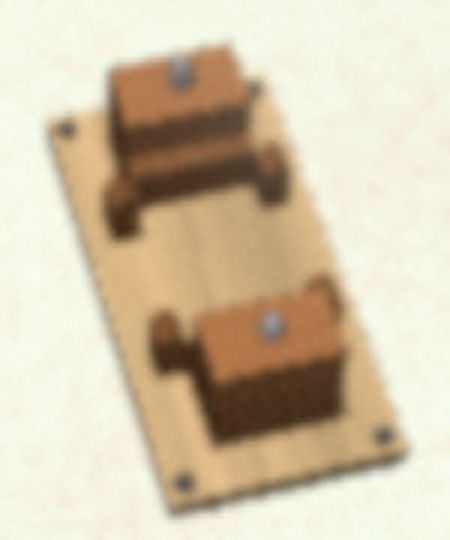

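```bash
python3 - <<'E'
from h import *
from scipy.spatial.transform import Rotation as R
o=ctrl.get_obs();M=R.from_rotvec(o["orientation"]).as_matrix();print(M.round(4))
d=ctrl.get_image("wrist");T=d["world_from_camera"]
print((M.T@T[:3,:3]).round(3),(M.T@(T[:3,3]-o["ee_pos"])).round(1))
E
```

```text
[[-6.000e-04 -8.939e-01  4.483e-01]
 [-1.000e-03  4.483e-01  8.939e-01]
 [-1.000e+00  0.000e+00 -1.200e-03]]
[[-0.    -0.265  0.964]
 [-0.001 -0.964 -0.265]
 [ 1.    -0.001  0.   ]] [-161.8   73.3    0.5]
```

Request:
send_rows(
  rows=[
    [0, -19, -31.5, 0],
    [0, -19, -31.5, 0],
    [0, -19, -31.5, 0],
    [0, -19, -31.5, 0],
    [0, -19, -31.5, 0],
    [0, -19, -31.5, 0],
    [0, -19, -31.5, 0],
    [0, -28, -23, -0.03],
    [0, -28, -23, -0.03],
    [0, -28, -23, -0.03],
  ],
  fingers=1,
)

```text
t: 1.03
ee_pos: [344.9, 194.9, 219.5]
orientation: [-0.938, 1.358, 0.94]
ft_force: [0.2, 0.9, 0.1]
width: 87.6
```

```bash
cat >> h.py <<'E'
from scipy.spatial.transform import Rotation as R
def go(x,y,z=None,yaw=None,n=True):
    o=ctrl.get_obs();M=R.from_rotvec(o["orientation"]).as_matrix()
    cy=np.degrees(np.arctan2(M[1,2],M[0,2]))
    z=o["ee_pos"][2] if z is None else z
    dl=M.T@(np.array([x,y,z])-o["ee_pos"])
    t=0 if yaw is None else -np.radians((yaw-cy+180)%360-180)
    print("t",round(float(o["t"]),2),"pos",o["ee_pos"].round(1),"yaw",cy.round(2),"w",round(float(o["width"]),1),"F",np.round(o["ft_force"],1),"q6",round(float(o["qpos"][5]),2),"tilt",M[:2,0].round(4))
    print("tool delta",dl.round(1),"norm",np.linalg.norm(dl).round(1),"turn",round(float(t),3))
E
python3 -c "
from h import *
go(588,-276.5,222,75.7)"
```

```text
t 1.03 pos [344.9 194.9 219.5] yaw 69.33 w 87.6 F [0.2 0.9 0.1] q6 -0.73 tilt [-0.0006  0.0011]
tool delta [  -3.2 -393.9 -355.2] norm 530.4 turn -0.111
```

Request:
send_rows(
  rows=[
    [0, -29, -26, -0.015],
    [0, -29, -26, -0.015],
    [0, -29, -26, -0.015],
    [0, -29, -26, -0.015],
    [0, -29, -26, -0.015],
    [0, -29, -26, -0.015],
    [0, -29, -26, -0.015],
    [0, -29, -26, 0],
    [0, -29, -26, 0],
    [0, -29, -26, 0],
  ],
)

```text
t: 1.87
ee_pos: [551.5, -157.4, 220.5]
orientation: [-1.022, 1.313, 1.023]
ft_force: [0.5, 2.2, -0.7]
width: 87.9
```

```bash
python3 -c "
from h import *
go(588,-276.5,170,75.7)"
```

```text
t 1.87 pos [ 551.5 -157.4  220.5] yaw 75.69 w 87.9 F [ 0.5  2.2 -0.7] q6 -1.62 tilt [0.0026 0.0025]
tool delta [  50.3  -64.7 -106.5] norm 134.4 turn -0.0
```

Request:
send_rows(
  rows=[
    [12.5, -16, -26.5, 0],
    [12.5, -16, -26.5, 0],
    [12.5, -16, -26.5, 0],
    [12.5, -16, -26.5, 0],
    [0, 0, 0, 0],
    [0, 0, 0, 0],
  ],
)

```text
t: 2.37
ee_pos: [592.7, -290.1, 167.4]
orientation: [-1.021, 1.313, 1.014]
ft_force: [0.5, -0.4, -0.7]
width: 87.9
```

```bash
python3 -c "
from h import *
go(588,-276.5,60,75.7)
d=ctrl.get_image('wrist');np.savez('w1.npz',**d);cv2.imwrite('pics/w1.png',d['img'][:,:,::-1])
h=np.clip(cloud(d)[...,2]*4+20,0,255).astype(np.uint8);cv2.imwrite('pics/w1h.png',cv2.applyColorMap(h,cv2.COLORMAP_JET))
"
```

```text
t 2.37 pos [ 592.7 -290.1  167.4] yaw 75.33 w 87.9 F [ 0.5 -0.4 -0.7] q6 -1.79 tilt [0.0071 0.0004]
tool delta [107.4   8.8  11.8] norm 108.4 turn -0.007
```

View pics/w1.png

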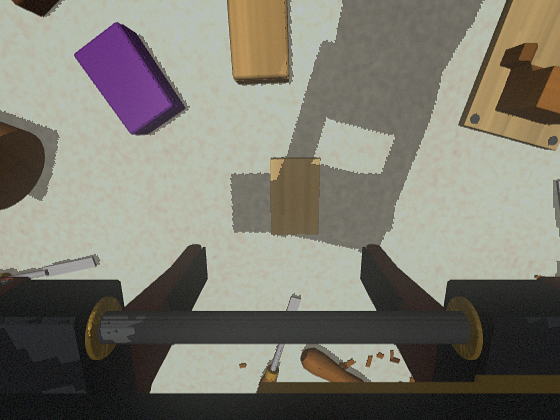

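The wrist view shows the packing at u 270–320, v 157–236 between the fingertips. I'll measure it by casting rays onto z=18.

```bash
cat >> h.py <<'E'
def meas(d,box,z0,z1,zp):
    W=cloud(d);Z=W[...,2];m=np.zeros(Z.shape,np.uint8);m[box[1]:box[3],box[0]:box[2]]=1
    m&=((Z>z0)&(Z<z1)).astype(np.uint8)
    c=max(cv2.findContours(m,0,cv2.CHAIN_APPROX_NONE)[0],key=cv2.contourArea)
    zz=np.median(Z[(m>0)]); return rect(ray(d,c.reshape(-1,2),zp)[:,:2]),zz
E
python3 -c "
from h import *
d=np.load('w1.npz')
print(meas(d,(240,140,340,250),10,26,18)); print(meas(d,(200,0,310,95),28,45,36))
W=cloud(d)[...,2]; print('table',np.median(W[60:130,310:320]))
print('tcp px',proj(d,ctrl.get_obs()['ee_pos']))
"
```

```text
((array([ 590.3, -276.9]), array([80. , 49.8]), -14.39), np.float64(17.843647489740192))
((array([ 446.5, -272.5]), array([60.9, 49.4]), -12.52), np.float64(35.70356450979432))
table -0.17721683566782076
tcp px [[282.75579173 263.53426146]]
```

```bash
python3 -c "
from h import *
go(590.3,-276.9,6,75.6)"
```

```text
t 2.42 pos [ 592.5 -289.8  167.4] yaw 75.36 w 87.8 F [-0.2 -0.3 -0.5] q6 -1.79 tilt [0.0069 0.0001]
tool delta [161.4   6.5  11.7] norm 161.9 turn -0.004
```

Request:
send_rows(
  rows=[
    [20, 3, 6, -0.004],
    [25, 3, 5, 0],
    [25, 0, 0, 0],
    [25, 0, 0, 0],
    [25, 0, 0, 0],
    [0, 0, 0, 0],
    [0, 0, 0, 0],
  ],
)

```text
t: 3.0
ee_pos: [592.3, -269.8, 50.6]
orientation: [-1.034, 1.305, 1.017]
ft_force: [0.1, -0.9, 0.2]
width: 87.9
```

```bash
python3 -c "
from h import *
go(590.3,-276.9,5,75.6)"
```

```text
t 3.0 pos [ 592.3 -269.8   50.6] yaw 75.96 w 87.9 F [ 0.1 -0.9  0.2] q6 -1.78 tilt [ 0.0136 -0.0019]
tool delta [45.6  0.8 -7.4] norm 46.2 turn 0.006
```

Request:
send_rows(
  rows=[
    [10, 0, -3, 0],
    [12, 0, -2, 0],
    [12, 0, -1, 0],
    [6, 0, 0, 0],
    [0, 0, 0, 0],
  ],
)

```text
t: 3.42
ee_pos: [594.6, -276.0, 13.3]
orientation: [-1.041, 1.301, 1.012]
ft_force: [0.2, 0.3, -0.8]
width: 87.8
```

```bash
python3 -c "
from h import *
go(590.3,-276.9,5,75.6)"
```

```text
t 3.42 pos [ 594.6 -276.    13.3] yaw 76.08 w 87.8 F [ 0.2  0.3 -0.8] q6 -1.79 tilt [ 0.0209 -0.0053]
tool delta [ 8.2  4.1 -1.9] norm 9.4 turn 0.008
```

Request:
send_rows(
  rows=[
    [4, 2, -1, 0],
    [4, 2, -1, 0],
  ],
)

```text
t: 3.58
ee_pos: [591.1, -277.6, 5.4]
orientation: [-1.042, 1.3, 1.011]
ft_force: [-0.5, -0.3, -0.5]
width: 88.0
```

```bash
python3 -c "
from h import *
go(590.3,-276.9,5,75.6)"
```

```text
t 3.58 pos [ 591.1 -277.6    5.4] yaw 76.07 w 88.0 F [-0.5 -0.3 -0.5] q6 -1.79 tilt [ 0.0224 -0.006 ]
tool delta [0.3 0.9 0.5] norm 1.1 turn 0.008
```

Request:
send_rows(
  rows=[
    [0, 0, 0, 0],
    [0, 0, 0, 0],
    [0, 0, 0, 0],
    [0, 0, 0, 0],
  ],
)

```text
t: 3.92
ee_pos: [590.1, -277.9, 4.8]
orientation: [-1.04, 1.301, 1.011]
ft_force: [-0.2, 0.2, -0.4]
width: 87.8
```

```bash
python3 -c "
from h import *
go(590.3,-276.9,5,75.6)"
```

```text
t 3.92 pos [ 590.1 -277.9    4.8] yaw 76.02 w 87.8 F [-0.2  0.2 -0.4] q6 -1.79 tilt [ 0.0214 -0.0056]
tool delta [-0.2  0.   1. ] norm 1.0 turn 0.007
```

Request:
send_rows(
  rows=[
    [0, 0, 0, 0],
    [0, 0, 0, 0],
    [0, 0, 0, 0],
    [0, 0, 0, 0],
    [0, 0, 0, 0],
    [0, 0, 0, 0],
  ],
  fingers=0,
)

```text
t: 4.42
ee_pos: [590.9, -278.1, 5.9]
orientation: [-1.042, 1.3, 1.01]
ft_force: [0.2, -0.1, 0.1]
width: 51.3
```

```bash
python3 -c "
from h import *
go(497,-7.3,120,61.1)"
```

```text
t 4.42 pos [ 590.9 -278.1    5.9] yaw 76.04 w 51.3 F [ 0.2 -0.1  0.1] q6 -1.79 tilt [ 0.0231 -0.0064]
tool delta [-118.   153.7  240.1] norm 308.5 turn 0.261
```

Request:
send_rows(
  rows=[
    [0, 0, 0, 0],
    [-8, 0, 0, 0],
    [-20, 0, 0, 0],
    [-20, 0, 0, 0],
    [-25, 0, 0, 0],
    [-25, 0, 0, 0],
    [-20, 0, 0, 0],
  ],
)

```text
t: 5.0
ee_pos: [584.1, -275.3, 124.2]
orientation: [-1.033, 1.305, 1.02]
ft_force: [1.1, 0.5, -0.6]
width: 49.5
```

```bash
python3 -c "
from h import *
go(497,-7.3,130,61.1)"
```

```text
t 5.0 pos [ 584.1 -275.3  124.2] yaw 76.04 w 49.5 F [ 1.1  0.5 -0.6] q6 -1.79 tilt [ 0.012  -0.0009]
tool delta [ -7.1 149.1 239.1] norm 281.9 turn 0.261
```

```bash
python3 -c "
from h import *
go(593,-60,160,61.1)"
```

```text
t 5.0 pos [ 584.1 -275.3  124.2] yaw 76.04 w 49.5 F [ 1.1  0.5 -0.6] q6 -1.79 tilt [ 0.012  -0.0009]
tool delta [-35.9  42.9 211.2] norm 218.4 turn 0.261
```

Request:
send_rows(
  rows=[
    [-5, 6, 15, 0.03],
    [-5, 7, 26, 0.04],
    [-5, 8, 26, 0.04],
    [-5, 9, 26, 0.04],
    [-5, 10, 26, 0.04],
    [-5, 10, 26, 0.03],
    [-5, 10, 26, 0.02],
    [0, 10, 20, 0.02],
    [0, 4, 5, 0],
    [0, 0, 0, 0],
  ],
)

```text
t: 5.83
ee_pos: [591.6, -60.0, 173.5]
orientation: [-0.832, 1.39, 0.799]
ft_force: [0.3, 0.1, -0.7]
width: 49.8
```

```bash
python3 -c "
from h import *
go(497,-7.3,130,61.1)
d=ctrl.get_image('wrist');np.savez('w2.npz',**d);cv2.imwrite('pics/w2.png',d['img'][:,:,::-1])
"
```

```text
t 5.83 pos [591.6 -60.  173.5] yaw 60.2 w 49.8 F [ 0.3  0.1 -0.7] q6 -1.17 tilt [ 0.0282 -0.007 ]
tool delta [ 40.5 109.4  -1.6] norm 116.7 turn -0.016
```

View pics/w2.png

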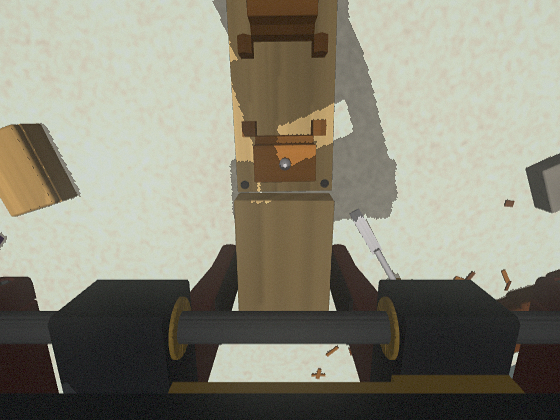

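```bash
python3 - <<'E'
from h import *
d=np.load('w2.npz');W=cloud(d);Z=W[...,2]
print("pillA",meas(d,(240,125,330,190),57,70,64))
hsv=cv2.cvtColor(d["img"],cv2.COLOR_RGB2HSV)
m=((Z>6)&(Z<17)&(hsv[...,1]>60)).astype(np.uint8); m[:10]=0
# base side edges: leftmost/rightmost for rows
L=[];Rr=[]
for v in range(20,180,4):
    u=np.where(m[v,200:360])[0]+200
    if len(u): L.append((u[0]-.5,v));Rr.append((u[-1]+.5,v))
for E in (L,Rr):
    P=ray(d,np.array(E),12)[:,:2]
    vx,vy,x0,y0=cv2.fitLine(P.astype(np.float32),cv2.DIST_HUBER,0,.01,.01).ravel()
    a=np.degrees(np.arctan2(vy,vx)); n=np.array([-vy,vx]); print("edge ang",(a+90)%180-90,"pt",x0,y0, "res",np.abs((P-[x0,y0])@n).max())
    e=(x0,y0)
# pins
b=d["img"][150:175,272:298];g=cv2.cvtColor(b,cv2.COLOR_RGB2HSV)
mm=(Z[150:175,272:298]>69);vv,uu=np.where(mm);print("pin px",uu.mean()+272,vv.mean()+150,ray(d,[uu.mean()+272,vv.mean()+150],72))
# held packing: top face
print("zpack",np.median(Z[205:300,250:320]),np.median(Z[200:215,250:320]),np.median(Z[285:305,250:320]))
for v in (198,205,230,260,280): print(v,Z[v,240:330:10].round(1))
E
```

```text
pillA ((array([555.5, -36.9]), array([53.6, 32.2]), 61.14), np.float64(63.82283138409065))
edge ang -28.94289 pt 483.04846 -53.575195 res 0.48085019309571064
edge ang -29.018501 pt 535.90045 30.755037 res 0.5223819710860719
pin px 284.3457943925234 164.2710280373832 [[555.36833956 -36.92288651  72.        ]]
zpack 185.44464687210905 185.2665331523802 185.55929586965024
198 [181.6 180.2 180.4 180.8 181.4 181.1 180.5 180.5 180.6]
205 [185.3 185.2 185.3 185.8 185.6 186.3 185.3 185.2 185.7]
230 [185.2 185.3 185.8 185.3 185.7 185.7 184.3 185.6 185.2]
260 [185.7 185.5 185.8 184.3 186.3 185.5 185.3 185.3 185.1]
280 [185.6 185.4 184.7 184.7 184.6 185.2 185.3 185.9 185.8]
```

```bash
cat >> h.py <<'E'
def held(d,v0,v1,zt,dz=2.5,umin=225,umax=345,vs=None,col=(245,325)):
    # front edge (top of image) and side edges of a held block's top face at height zt
    W=cloud(d);Z=W[...,2];m=(abs(Z-zt)<dz)
    m=cv2.medianBlur(m.astype(np.uint8),5)
    F=[(u,np.where(m[v0:v1,u])[0][0]+v0-.5) for u in range(col[0],col[1],4) if m[v0:v1,u].any()]
    P=ray(d,np.array(F),zt)[:,:2]
    vx,vy,x0,y0=cv2.fitLine(P.astype(np.float32),cv2.DIST_HUBER,0,.01,.01).ravel()
    a=(np.degrees(np.arctan2(vy,vx))+180)%180
    L=[];Rr=[]
    for v in vs:
        u=np.where(m[v,umin:umax])[0]+umin
        L.append((u[0]-.5,v));Rr.append((u[-1]+.5,v))
    PL=ray(d,np.array(L),zt)[:,:2];PR=ray(d,np.array(Rr),zt)[:,:2]
    def ln(P):
        l=cv2.fitLine(P.astype(np.float32),cv2.DIST_HUBER,0,.01,.01).ravel();return (np.degrees(np.arctan2(l[1],l[0]))+90)%180-90
    print("front v",F[0],F[-1],"front ang",a,"side angs",ln(PL),ln(PR),"width",np.linalg.norm(PL-PR,axis=1).mean())
    ax=np.radians(a-90) # length axis direction(+x-ish)
    X=np.array([np.cos(ax),np.sin(ax)]);Y=np.array([-X[1],X[0]])
    front=P@X; mid=((PL+PR)/2)@Y
    c=X*(np.median(front)+40)+Y*np.median(mid)
    return c,a-90
E
python3 - <<'E'
from h import *
d=np.load('w2.npz')
c,a=held(d,185,215,185.4,vs=range(205,245,4))
o=ctrl.get_obs();print("packing centre",c,a,"tcp",o["ee_pos"])
E
```

```text
front v (245, np.float64(198.5)) (321, np.float64(198.5)) front ang 60.244507 side angs -29.452606 -29.988781 width 49.6287851767898
packing centre [590.71126244 -58.99206695] -29.755493 tcp [591.6558243  -60.64248086 173.48571469]
```

```bash
python3 -c "
from h import *
go(500.3,-7.1,120,61)"
```

```text
t 5.88 pos [591.7 -60.6 173.5] yaw 60.17 w 49.8 F [ 0.4  0.7 -1.3] q6 -1.17 tilt [ 0.0282 -0.0071]
tool delta [ 50.5 107.3   0.6] norm 118.6 turn -0.014
```

Request:
send_rows(
  rows=[
    [4, 12, 0, -0.005],
    [7, 18, 0, -0.005],
    [7, 18, 0, -0.004],
    [7, 18, 0, 0],
    [7, 16, 0, 0],
    [7, 12, 0, 0],
    [5, 6, 0, 0],
    [0, 0, 0, 0],
    [0, 0, 0, 0],
  ],
)

```text
t: 6.63
ee_pos: [503.6, -21.4, 125.5]
orientation: [-0.842, 1.387, 0.802]
ft_force: [1.2, -0.4, -0.4]
width: 49.5
```

```bash
python3 -c "
from h import *
go(500.3,-7.1,60,61)"
```

```text
t 6.63 pos [503.6 -21.4 125.5] yaw 60.71 w 49.5 F [ 1.2 -0.4 -0.4] q6 -1.11 tilt [ 0.0308 -0.0106]
tool delta [65.2 12.  10.5] norm 67.2 turn -0.005
```

Request:
send_rows(
  rows=[
    [5, 4, 4, -0.005],
    [10, 5, 4, 0],
    [10, 2, 2, 0],
    [10, 0, 0, 0],
    [8, 0, 0, 0],
    [0, 0, 0, 0],
    [0, 0, 0, 0],
  ],
)

```text
t: 7.22
ee_pos: [503.6, -8.1, 78.0]
orientation: [-0.847, 1.383, 0.804]
ft_force: [0.7, 0.3, -0.8]
width: 49.7
```

```bash
python3 -c "
from h import *
go(500.3,-7.1,60,61)"
```

```text
t 7.22 pos [503.6  -8.1  78. ] yaw 60.97 w 49.7 F [ 0.7  0.3 -0.8] q6 -1.08 tilt [ 0.0339 -0.0111]
tool delta [17.9  4.  -0.9] norm 18.3 turn -0.0
```

Request:
send_rows(
  rows=[
    [6, 3, 0, 0],
    [6, 2, 0, 0],
    [6, 1, 0, 0],
    [6, 0, 0, 0],
    [0, 0, 0, 0],
    [0, 0, 0, 0],
  ],
)

```text
t: 7.72
ee_pos: [498.9, -5.2, 51.3]
orientation: [-0.847, 1.383, 0.803]
ft_force: [-1.0, 0.7, -0.3]
width: 49.8
```

```bash
python3 -c "
from h import *
go(500.3,-7.1,40,61)
d=ctrl.get_image('wrist');np.savez('w3.npz',**d);cv2.imwrite('pics/w3.png',d['img'][:,:,::-1])"
```

```text
t 7.72 pos [498.9  -5.2  51.3] yaw 60.97 w 49.8 F [-1.   0.7 -0.3] q6 -1.08 tilt [ 0.0341 -0.0111]
tool delta [11.3 -1.7 -1. ] norm 11.5 turn -0.001
```

View pics/w3.png

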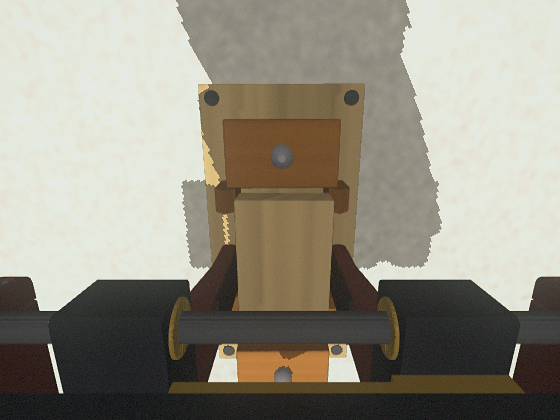

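Packing is just above the pocket (front edge v≈194), with both pins visible at (282,156) and (283,375). I'll measure its offset from the pin midpoint.

```bash
cat >> h.py <<'E'
def pins(d,bl,bs):
    # pin tips from depth: long top 80, short 74 ; boxes u0,v0,u1,v1
    Z=cloud(d)[...,2];out=[]
    for b,zt in ((bl,80),(bs,74)):
        if b is None: out.append(None);continue
        sub=Z[b[1]:b[3],b[0]:b[2]];vv,uu=np.where(abs(sub-(zt-1.5))<3.5)
        c=np.array([uu.mean()+b[0],vv.mean()+b[1]]);p=ray(d,c,zt-2)[0];print("pin px",c.round(1),len(uu),p.round(1));out.append(p[:2])
    return out
E
python3 - <<'E'
from h import *
d=np.load('w3.npz')
l,s=pins(d,(265,140,300,172),(268,360,300,384))
if l is not None and s is not None:
    v=s-l;print("mid",(l+s)/2,"len",np.linalg.norm(v),"ang",np.degrees(np.arctan2(v[1],v[0])))
Z=cloud(d)[...,2];z=np.median(Z[210:290,250:320]);print(z)
print(held(d,185,215,z,vs=range(210,245,4)))
E
```

```text
pin px [281.4 157.2] 398 [443.3  25.   78. ]
pin px [282.5 378.1] 111 [551.5 -34.8  72. ]
mid [497.40411727  -4.91295618] len 123.5842039612858 ang -28.916615031406103
63.126881889520504
front v (245, np.float64(184.5)) (321, np.float64(184.5)) front ang 60.839355 side angs -28.638351 -29.277084 width 49.58084795364463
(array([491.71979788,  -0.82528793]), np.float32(-29.160645))
```

```bash
python3 - <<'E'
from h import *
d=np.load('w3.npz')
Z=cloud(d)[...,2];print(Z[186:206:2,280].round(1))
print(held(d,191,215,63.1,vs=range(210,245,4)), ctrl.get_obs()["ee_pos"])
E
```

```text
[63.8 11.9 12.4 12.  49.  53.5 58.9 62.6 63.2 62.8]
front v (245, np.float64(198.5)) (321, np.float64(198.5)) front ang 60.07167 side angs -28.638535 -29.279816 width 49.589894753479804
(array([497.92720281,  -4.65447106]), np.float32(-29.92833)) [498.8924079   -5.23491568  51.33180318]
```

Request:
send_rows(
  rows=[
    [4, -1, 0, 0],
    [4, -1, 0, 0],
    [4, 0, 0, 0],
    [0, 0, 0, 0],
    [0, 0, 0, 0],
  ],
)

```text
t: 8.18
ee_pos: [501.9, -6.6, 39.0]
orientation: [-0.848, 1.382, 0.803]
ft_force: [0.4, 0.2, -0.5]
width: 50.0
```

```bash
python3 -c "
from h import *
go(500.3,-6.5,18,61)"
```

```text
t 8.18 pos [501.9  -6.6  39. ] yaw 60.96 w 50.0 F [ 0.4  0.2 -0.5] q6 -1.08 tilt [ 0.0354 -0.0111]
tool delta [20.9  2.2 -0.8] norm 21.0 turn -0.001
```

Request:
send_rows(
  rows=[
    [4, 1, -0.5, 0],
    [4, 0.5, 0, 0],
    [4, 0.5, 0, 0],
    [4, 0.2, 0, 0],
    [0, 0, 0, 0],
  ],
)

```text
t: 8.6
ee_pos: [500.5, -6.2, 21.4]
orientation: [-0.848, 1.381, 0.802]
ft_force: [-0.3, 0.3, 0.2]
width: 49.7
```

```bash
python3 -c "
from h import *
go(500.3,-6.5,18,61)"
```

```text
t 8.6 pos [500.5  -6.2  21.4] yaw 60.96 w 49.7 F [-0.3  0.3  0.2] q6 -1.08 tilt [ 0.0365 -0.0112]
tool delta [ 3.4  0.1 -0.4] norm 3.4 turn -0.001
```

Request:
send_rows(
  rows=[
    [2, 0, 0, 0],
    [2, 0, 0, 0],
    [0, 0, 0, 0],
    [0, 0, 0, 0],
  ],
)

```text
t: 8.93
ee_pos: [501.2, -6.2, 17.4]
orientation: [-0.848, 1.381, 0.802]
ft_force: [-0.3, -0.2, 2.3]
width: 49.7
```

```bash
python3 -c "
from h import *
go(500.3,-6.5,18,61)"
```

```text
t 8.93 pos [501.2  -6.2  17.4] yaw 60.96 w 49.7 F [-0.3 -0.2  2.3] q6 -1.08 tilt [ 0.0369 -0.0113]
tool delta [-0.7  0.7 -0.7] norm 1.1 turn -0.001
```

Request:
send_rows(
  rows=[
    [0, 0, 0, 0],
    [0, 0, 0, 0],
    [0, 0, 0, 0],
    [0, 0, 0, 0],
  ],
  fingers=0.8,
)

```text
t: 9.27
ee_pos: [501.6, -6.3, 17.3]
orientation: [-0.848, 1.38, 0.801]
ft_force: [-0.7, 0.7, 0.4]
width: 69.5
```

Request:
send_rows(
  rows=[
    [-5, 0, 0, 0],
    [-12, 0, 0, 0],
    [-20, 0, 0, 0],
    [-25, 0, 0, 0],
    [-25, 0, 0, 0],
    [-25, 0, 0, 0],
    [-15, 0, 0, 0],
    [0, 0, 0, 0],
  ],
)

```text
t: 9.93
ee_pos: [495.3, -4.6, 154.0]
orientation: [-0.848, 1.381, 0.802]
ft_force: [0.0, -0.2, 0.5]
width: 70.3
```

```bash
python3 -c "
from h import *
go(433,-272,140,77.6)
for n in ('top','wrist'):
  d=ctrl.get_image(n);np.savez(n[0]+'4.npz',**d);cv2.imwrite('pics/%s4.png'%n[0],d['img'][:,:,::-1] if n=='wrist' else cv2.resize(d['img'][150:300,180:420,::-1],None,fx=3,fy=3))"
```

```text
t 9.93 pos [495.3  -4.6 154. ] yaw 60.97 w 70.3 F [ 0.  -0.2  0.5] q6 -1.08 tilt [ 0.0363 -0.0111]
tool delta [  14.7  -74.8 -264.1] norm 274.9 turn -0.29
```

View pics/w4.png

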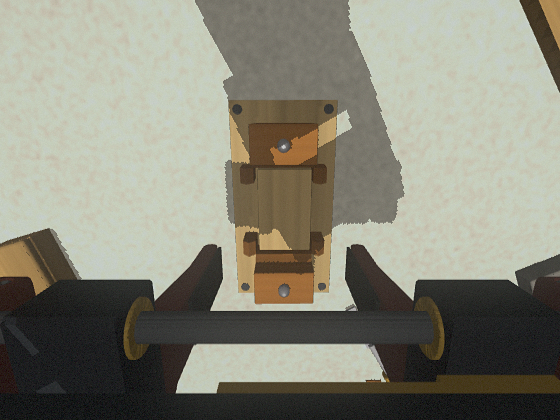

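View pics/t4.png

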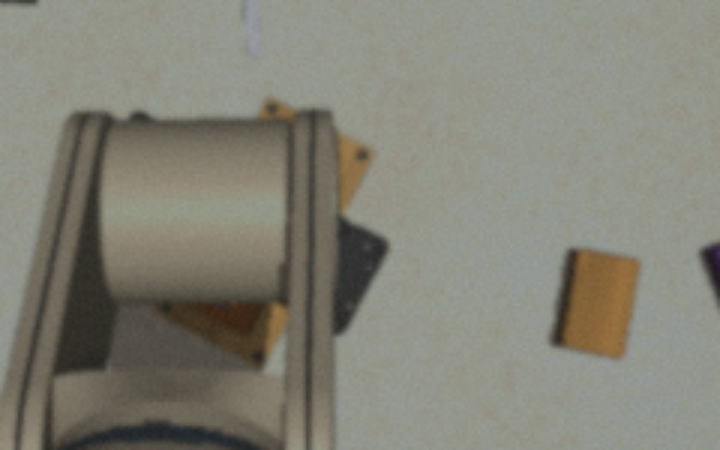

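The wrist view shows the packing in the pocket (u 258–312, v 167–250), with both pins visible at (285,146) and (284,291).

```bash
python3 - <<'E'
from h import *
d=np.load('w4.npz')
l,s=pins(d,(272,133,298,160),(272,278,298,305))
v=s-l;print("mid",(l+s)/2,"len",np.linalg.norm(v),"ang",np.degrees(np.arctan2(v[1],v[0])))
print("pack",meas(d,(250,160,320,256),25,34,30))
E
```

```text
pin px [283.  145.8] 137 [443.4  24.9  78. ]
pin px [283.5 291.8] 85 [554.3 -36.3  72. ]
mid [498.84748946  -5.73501373] len 126.65162781551712 ang -28.88596914748736
pack ((array([502.4,  -5.9]), array([83.7, 67.6]), -29.28), np.float64(29.80860781157122))
```

Request:
send_rows(
  rows=[
    [0, -7, -18, -0.03],
    [0, -8, -26, -0.04],
    [0, -7, -28, -0.04],
    [0, -6, -28, -0.04],
    [0, -5, -28, -0.04],
    [0, -3, -28, -0.04],
    [0, -2, -28, -0.03],
    [0, 0, -28, -0.03],
    [0, 0, -24, 0],
    [0, 0, -12, 0],
  ],
  fingers=0.95,
)

```text
t: 10.87
ee_pos: [437.1, -258.0, 139.7]
orientation: [-1.073, 1.285, 1.054]
ft_force: [-0.4, -1.0, -0.2]
width: 83.5
```

```bash
python3 -c "
from h import *
go(436,-270,140,77.6)"
```

```text
t 10.87 pos [ 437.1 -258.   139.7] yaw 78.85 w 83.5 F [-0.4 -1.  -0.2] q6 -1.94 tilt [ 0.0145 -0.0028]
tool delta [ -0.3  -1.2 -12. ] norm 12.1 turn 0.022
```

Request:
send_rows(
  rows=[
    [-5, 0, -4, 0.02],
    [0, -3, -3, 0],
    [0, 0, 0, 0],
    [0, 0, 0, 0],
  ],
)

```text
t: 11.2
ee_pos: [435.7, -266.3, 140.9]
orientation: [-1.047, 1.299, 1.04]
ft_force: [-0.1, 0.9, 0.1]
width: 83.3
```

```bash
python3 -c "
from h import *
d=ctrl.get_image('wrist');np.savez('w5.npz',**d);cv2.imwrite('pics/w5.png',d['img'][:,:,::-1])
go(436,-270,140,77.6)"
```

```text
t 11.25 pos [ 435.8 -266.1  140.9] yaw 77.34 w 83.7 F [ 1.2 -0.1  0.8] q6 -1.93 tilt [0.008  0.0014]
tool delta [ 0.9 -1.  -3.7] norm 4.0 turn -0.005
```

View pics/w5.png

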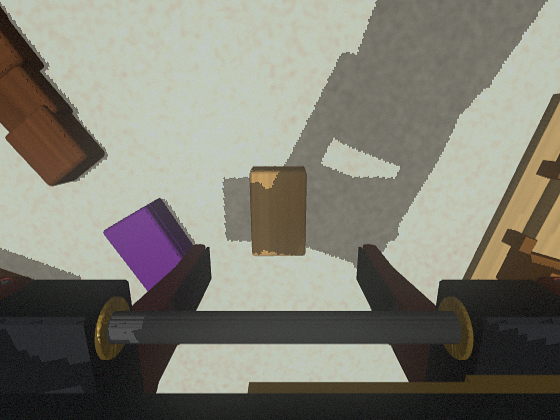

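Plinth is at u 250–306, v 167–256. The purple block is just left of the fingers, at (150,245).

```bash
python3 - <<'E'
from h import *
d=np.load('w5.npz')
print("plinth",meas(d,(235,150,320,265),31,42,36)); print("purple",meas(d,(95,190,200,300),31,42,36))
t=np.load('top0.npz');print("purple top",meas(t,(412,222,452,268),29,45,36))
c=meas(t,(412,222,452,268),29,45,36)[0]
r=meas(d,(235,150,320,265),31,42,36)[0]
b=cv2.boxPoints((tuple(map(float,c[0])),tuple(map(float,c[1])),c[2]));a=np.radians(77.5);z=np.array([np.cos(a),np.sin(a)]);y=np.array([-np.sin(a),np.cos(a)])
print(((b-r[0])@z).round(1),((b-r[0])@y).round(1))
E
```

```text
plinth ((array([ 434.8, -270.2]), array([78.9, 49.4]), -12.54), np.float64(35.73270579807749))
purple ((array([ 440.7, -395.4]), array([69.2, 51.2]), 16.82), np.float64(35.728046627692436))
purple top ((array([ 444.2, -394.9]), array([79.8, 50.8]), 17.13), np.float64(35.409315100516324))
[-117.4 -161.5 -122.1  -77.9] [ 11.1 -14.  -83.4 -58.3]
```

Request:
send_rows(
  rows=[
    [14, 0, -2, -0.002],
    [22, 1, -2, 0],
    [22, 1, 0, 0],
    [22, 1, 0, 0],
    [18, 0, 0, 0],
    [8, 0, 0, 0],
    [0, 0, 0, 0],
    [0, 0, 0, 0],
  ],
)

```text
t: 11.92
ee_pos: [436.8, -263.4, 32.5]
orientation: [-1.059, 1.291, 1.047]
ft_force: [0.7, -0.3, 1.6]
width: 83.3
```

```bash
python3 -c "
from h import *
go(434.8,-270.2,10,77.46)"
```

```text
t 11.92 pos [ 436.8 -263.4   32.5] yaw 78.05 w 83.3 F [ 0.7 -0.3  1.6] q6 -1.94 tilt [ 0.0115 -0.0001]
tool delta [22.4  0.8 -7.1] norm 23.5 turn 0.01
```

Request:
send_rows(
  rows=[
    [6, 0, -3, 0.005],
    [8, 1, -3, 0.005],
    [6, 0, -2, 0],
    [2, 0, -1, 0],
    [0, 0, 0, 0],
    [0, 0, 0, 0],
  ],
)

```text
t: 12.42
ee_pos: [436.4, -274.0, 11.6]
orientation: [-1.056, 1.294, 1.034]
ft_force: [-0.7, 0.6, -0.8]
width: 83.8
```

```bash
python3 -c "
from h import *
go(434.8,-270.2,10,77.46)"
```

```text
t 12.42 pos [ 436.4 -274.    11.6] yaw 77.46 w 83.8 F [-0.7  0.6 -0.8] q6 -1.95 tilt [ 0.0166 -0.0034]
tool delta [1.6 2.4 3.4] norm 4.5 turn 0.0
```

Request:
send_rows(
  rows=[
    [1, 1.5, 2, 0],
    [0, 1, 1, 0],
    [0, 0, 0, 0],
  ],
)

```text
t: 12.67
ee_pos: [434.6, -270.6, 11.0]
orientation: [-1.056, 1.294, 1.033]
ft_force: [-0.2, -0.5, 0.2]
width: 83.2
```

Request:
send_rows(
  rows=[
    [0, 0, 0, 0],
    [0, 0, 0, 0],
    [0, 0, 0, 0],
    [0, 0, 0, 0],
    [0, 0, 0, 0],
    [0, 0, 0, 0],
    [0, 0, 0, 0],
  ],
  fingers=0,
)

```text
t: 13.25
ee_pos: [434.9, -270.4, 11.5]
orientation: [-1.057, 1.293, 1.033]
ft_force: [0.2, -0.5, 0.1]
width: 49.6
```

```bash
python3 -c "
from h import *
go(434.8,-270.2,10,77.46)"
```

```text
t 13.25 pos [ 434.9 -270.4   11.5] yaw 77.46 w 49.6 F [ 0.2 -0.5  0.1] q6 -1.95 tilt [ 0.0179 -0.0042]
tool delta [1.5 0.2 0.2] norm 1.5 turn -0.0
```

Request:
send_rows(
  rows=[
    [-10, 0, 0, 0],
    [-22, 0, 0, 0],
    [-26, 0, 0, 0],
    [-28, 0, 4, 0],
    [-28, 0, 10, 0],
    [-16, 0, 20, 0],
    [0, 1, 26, 0.03],
    [0, 3, 28, 0.04],
    [0, 5, 28, 0.04],
    [0, 6, 28, 0.04],
  ],
)

```text
t: 14.08
ee_pos: [456.2, -125.9, 153.8]
orientation: [-0.935, 1.35, 0.907]
ft_force: [1.2, 0.5, -0.2]
width: 49.9
```

```bash
python3 -c "
from h import *
go(500,-6,130,61)"
```

```text
t 14.08 pos [ 456.2 -125.9  153.8] yaw 68.07 w 49.9 F [ 1.2  0.5 -0.2] q6 -1.48 tilt [ 0.0225 -0.0054]
tool delta [ 24.2   4.7 127.5] norm 129.9 turn 0.123
```

Request:
send_rows(
  rows=[
    [3, 1, 28, 0.04],
    [3, 1, 26, 0.03],
    [3, 3, 22, 0.03],
    [3, 4, 16, 0.02],
    [3, 3, 8, 0],
    [0, 0, 0, 0],
    [0, 0, 0, 0],
  ],
)

```text
t: 14.67
ee_pos: [488.4, -20.6, 143.5]
orientation: [-0.843, 1.386, 0.813]
ft_force: [-0.8, -0.6, -1.5]
width: 50.1
```

```bash
python3 -c "
from h import *
go(500,-6,100,61)"
```

```text
t 14.67 pos [488.4 -20.6 143.5] yaw 61.11 w 50.1 F [-0.8 -0.6 -1.5] q6 -1.13 tilt [ 0.0265 -0.0054]
tool delta [43.7 -1.9 18.1] norm 47.3 turn 0.002
```

Request:
send_rows(
  rows=[
    [6, -1, 6, 0],
    [10, -1, 6, 0],
    [10, 0, 4, 0],
    [8, 0, 2, 0],
    [0, 0, 0, 0],
    [0, 0, 0, 0],
  ],
)

```text
t: 15.17
ee_pos: [500.1, -8.1, 106.0]
orientation: [-0.84, 1.388, 0.811]
ft_force: [-0.7, 0.5, -1.8]
width: 49.5
```

```bash
python3 -c "
from h import *
go(499.5,-6,80,61)
d=ctrl.get_image('wrist');np.savez('w6.npz',**d);cv2.imwrite('pics/w6.png',d['img'][:,:,::-1])"
```

```text
t 15.17 pos [500.1  -8.1 106. ] yaw 60.95 w 49.5 F [-0.7  0.5 -1.8] q6 -1.09 tilt [ 0.0255 -0.006 ]
tool delta [25.9  2.2  1.3] norm 26.1 turn -0.001
```

View pics/w6.png

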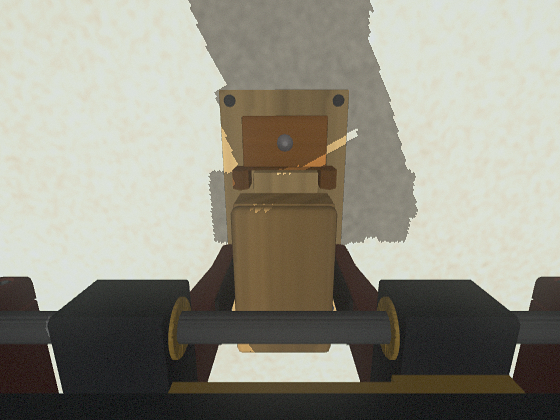

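Plinth is held over the pocket, front top edge v≈205, long pin at (285,142).

```bash
python3 - <<'E'
from h import *
d=np.load('w6.npz')
l,_=pins(d,(270,128,300,158),None)
Z=cloud(d)[...,2];z=np.median(Z[215:290,250:320]);print(z,np.median(Z[215:225,250:320]),np.median(Z[280:300,250:320]))
print(held(d,190,220,z,vs=range(215,245,4)), ctrl.get_obs()["ee_pos"])
print("pocket", l+64*np.array([np.cos(np.radians(-28.95)),np.sin(np.radians(-28.95))]))
E
```

```text
pin px [284.5 142.8] 207 [443.5  24.9  78. ]
130.12909722527746 130.02119445735912 130.26291341086014
front v (245, np.float64(208.5)) (321, np.float64(208.5)) front ang 60.782166 side angs -28.528595 -30.01609 width 48.69852574355984
(array([500.56419822,  -8.06577661]), np.float32(-29.217834)) [499.87890101  -8.09632936 105.97182087]
pocket [499.45684679  -6.11464237]
```

Request:
send_rows(
  rows=[
    [6, 1, 1, 0],
    [8, 1, 1, 0],
    [8, 1, 0, 0],
    [6, 0, 0, 0],
    [4, 0, 0, 0],
    [0, 0, 0, 0],
    [0, 0, 0, 0],
  ],
)

```text
t: 15.8
ee_pos: [498.6, -5.2, 70.4]
orientation: [-0.84, 1.389, 0.811]
ft_force: [0.1, -0.5, -0.3]
width: 50.1
```

```bash
python3 -c "
from h import *
go(499.3,-6.1,60,61)"
```

```text
t 15.8 pos [498.6  -5.2  70.4] yaw 60.91 w 50.1 F [ 0.1 -0.5 -0.3] q6 -1.09 tilt [ 0.0249 -0.0061]
tool delta [10.4 -0.7 -0.5] norm 10.5 turn -0.002
```

Request:
send_rows(
  rows=[
    [5, -0.5, -0.5, 0],
    [5, -0.2, 0, 0],
    [5, 0, 0, 0],
    [2, 0, 0, 0],
    [0, 0, 0, 0],
    [0, 0, 0, 0],
  ],
)

```text
t: 16.3
ee_pos: [500.1, -6.3, 52.0]
orientation: [-0.84, 1.388, 0.81]
ft_force: [-0.3, 0.3, -1.7]
width: 49.4
```

```bash
python3 -c "
from h import *
go(499.3,-6.1,41.5,61)
d=ctrl.get_image('wrist');np.savez('w7.npz',**d)
l,_=pins(d,(262,130,302,172),None)
Z=cloud(d)[...,2];z=np.median(Z[215:290,250:320]);print(z)
print(held(d,196,220,z,vs=range(215,245,4)))
"
```

```text
t 16.3 pos [500.1  -6.3  52. ] yaw 60.91 w 49.4 F [-0.3  0.3 -1.7] q6 -1.09 tilt [ 0.026  -0.0061]
tool delta [10.5  1.  -0.3] norm 10.5 turn -0.002
pin px [282.1 152.8] 400 [443.4  24.9  78. ]
76.1967375646873
front v (245, np.float64(208.5)) (321, np.float64(207.5)) front ang 61.173004 side angs -29.547707 -28.894253 width 48.75396487420644
(array([500.63636296,  -6.06325166]), np.float32(-28.826996))
```

Request:
send_rows(
  rows=[
    [2, 0.8, 0, 0],
    [3, 0.4, 0, 0],
    [3, 0, 0, 0],
    [2, 0, 0, 0],
    [0, 0, 0, 0],
    [0, 0, 0, 0],
  ],
)

```text
t: 16.85
ee_pos: [500.0, -5.7, 41.9]
orientation: [-0.841, 1.386, 0.809]
ft_force: [-0.3, -0.7, 1.7]
width: 49.5
```

```bash
python3 -c "
from h import *
go(499.3,-6.1,41.5,61)"
```

```text
t 16.85 pos [500.   -5.7  41.9] yaw 60.91 w 49.5 F [-0.3 -0.7  1.7] q6 -1.09 tilt [ 0.0278 -0.0062]
tool delta [ 0.4  0.4 -0.7] norm 0.9 turn -0.002
```

Request:
send_rows(
  rows=[
    [1.5, 0, 0, 0],
    [1.5, 0, 0, 0],
    [0.5, 0, 0, 0],
  ],
)

```text
t: 17.1
ee_pos: [500.4, -5.7, 41.6]
orientation: [-0.842, 1.386, 0.809]
ft_force: [-0.3, 0.1, -0.9]
width: 50.1
```

Request:
send_rows(
  rows=[
    [0, 0, 0, 0],
    [0, 0, 0, 0],
    [0, 0, 0, 0],
    [0, 0, 0, 0],
  ],
  fingers=0.8,
)

```text
t: 17.43
ee_pos: [500.9, -5.7, 42.0]
orientation: [-0.842, 1.385, 0.809]
ft_force: [0.1, 0.5, -0.1]
width: 69.9
```

Request:
send_rows(
  rows=[
    [-6, 0, 0, 0],
    [-15, 0, 0, 0],
    [-25, 0, 0, 0],
    [-25, 0, 0, 0],
    [-25, 0, 0, 0],
    [-15, 0, 0, 0],
    [0, 0, 0, 0],
  ],
)

```text
t: 18.02
ee_pos: [495.7, -4.9, 156.8]
orientation: [-0.84, 1.39, 0.812]
ft_force: [0.4, 0.3, -0.2]
width: 70.2
```

```bash
python3 -c "
from h import *
go(499.3,-6.1,41.5,61)
d=ctrl.get_image('wrist');np.savez('w8.npz',**d);cv2.imwrite('pics/w8.png',d['img'][:,:,::-1])"
```

```text
t 18.02 pos [495.7  -4.9 156.8] yaw 60.93 w 70.2 F [ 0.4  0.3 -0.2] q6 -1.09 tilt [ 0.0233 -0.0062]
tool delta [ 1.154e+02 -1.100e+00  1.000e-01] norm 115.4 turn -0.001
```

View pics/w8.png

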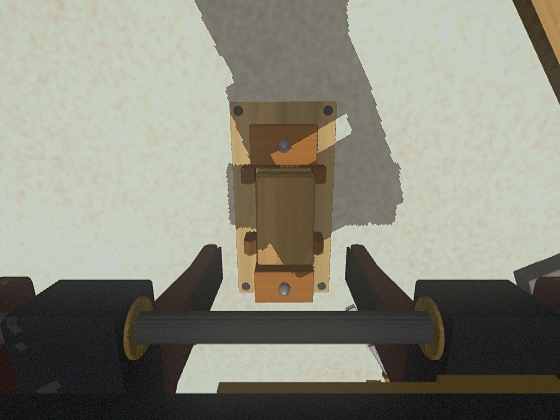

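```bash
python3 - <<'E'
from h import *
d=np.load('w8.npz');Z=cloud(d)[...,2]
l,s=pins(d,(272,133,298,160),(272,278,298,302))
for v in (175,180,190,200,220,240,255,262): print(v,np.median(Z[v-2:v+3,265:275]).round(2),np.median(Z[v-2:v+3,280:290]).round(2),np.median(Z[v-2:v+3,298:308]).round(2))
print(Z[160:182,285].round(0),Z[258:280,285].round(0))
print("pillar z",np.median(Z[150:158,255:275]),np.median(Z[278:285,260:270]))
print(meas(d,(250,166,322,268),64.9,69,66))
E
```

```text
pin px [283.3 145.9] 128 [443.6  25.   78. ]
pin px [283.7 290.7] 86 [554.6 -36.4  72. ]
175 55.89 55.29 56.07
180 65.44 65.45 65.52
190 65.79 66.01 65.77
200 66.15 65.6 65.78
220 65.81 65.96 65.81
240 65.86 65.83 65.93
255 66.1 65.73 65.94
262 65.75 65.85 65.72
[63. 65. 62. 64. 64. 39. 38. 36. 19. 26. 29. 33. 40. 48. 51. 55. 62. 64.
 65. 67. 65. 65.] [66. 66. 66. 67. 67. 66. 66. 50. 52. 55. 55. 59. 60. 62. 63. 65. 64. 64.
 64. 64. 64. 64.]
pillar z 63.924461080252854 63.79684074447974
((array([500.7,  -5.4]), array([77.9, 48.8]), -29.23), np.float64(65.87914351121904))
```

```bash
python3 - <<'E'
from h import *
d=np.load('top0.npz');W=cloud(d)
for x0,x1 in ((420,470),(470,550),(550,620)):
    m=(W[...,0]>x0)&(W[...,0]<x1)&(W[...,1]>330)&(W[...,2]>40)
    P=W[m]; print(x0, "min y z>40",np.percentile(P[:,1],1), [ (yy,P[abs(P[:,1]-yy)<5][:,2].max().round() if (abs(P[:,1]-yy)<5).any() else 0) for yy in range(340,600,20)])
s=np.load('scene0.npz');W=cloud(s);m=(W[...,2]>75)&(W[...,0]>430)&(W[...,1]>250)
P=W[m];print(P.min(0),P.max(0)); print(P[P[:,0]<560].min(0))
E
python3 -c "
from h import *
go(509,297,150,None)"
```

```text
t 18.07 pos [495.3  -4.9 155.7] yaw 60.94 w 70.4 F [0.6 0.9 0.1] q6 -1.09 tilt [ 0.0225 -0.0062]
tool delta [  4.2 134.8 270.5] norm 302.3 turn 0.0Traceback (most recent call last):
  File "<stdin>", line 5, in <module>
    return _quantile_unchecked(
        a, q, axis, out, overwrite_input, method, keepdims, weights)
    return _ureduce(a,
                    func=_quantile_ureduce_func,
    ...<5 lines>...
                    overwrite_input=overwrite_input,
                    method=method)
    r = func(a, **kwargs)
    result = _quantile(arr,
                       quantiles=q,
    ...<2 lines>...
                       out=out,
                       weights=wgt)
    slices_having_nans = np.isnan(arr[-1, ...])
                                  ~~~^^^^^^^^^
IndexError: index -1 is out of bounds for axis 0 with size 0
```

```bash
python3 - <<'E'
from h import *
for n in ('top0','scene0'):
    W=cloud(np.load(n+'.npz'));m=(W[...,2]>40)&(W[...,0]>400)&(W[...,1]>330)&(W[...,0]<900)
    P=W[m]
    for x in range(460,760,40):
        Q=P[abs(P[:,0]-x)<20]
        if len(Q)>5: print(n,x,"ymin",np.percentile(Q[:,1],2).round(),"zmax",Q[:,2].max().round(), "ymin z>80", Q[Q[:,2]>85][:,1].min().round() if (Q[:,2]>85).sum() else None)
E
```

```text
top0 500 ymin 581.0 zmax 74.0 ymin z>80 None
top0 540 ymin 457.0 zmax 75.0 ymin z>80 None
top0 580 ymin 442.0 zmax 75.0 ymin z>80 None
top0 620 ymin 454.0 zmax 75.0 ymin z>80 None
top0 660 ymin 442.0 zmax 75.0 ymin z>80 None
top0 700 ymin 446.0 zmax 74.0 ymin z>80 None
top0 740 ymin 458.0 zmax 74.0 ymin z>80 None
scene0 500 ymin 625.0 zmax 260.0 ymin z>80 629.0
scene0 540 ymin 515.0 zmax 261.0 ymin z>80 635.0
scene0 580 ymin 443.0 zmax 262.0 ymin z>80 645.0
scene0 620 ymin 453.0 zmax 261.0 ymin z>80 657.0
scene0 660 ymin 461.0 zmax 261.0 ymin z>80 668.0
scene0 700 ymin 446.0 zmax 260.0 ymin z>80 682.0
scene0 740 ymin 458.0 zmax 227.0 ymin z>80 693.0
```

Request:
send_rows(
  rows=[
    [0, 9, 18, 0],
    [0, 14, 28, 0],
    [0, 15, 30, 0],
    [0, 15, 30, 0],
    [0, 15, 30, 0],
    [0, 15, 30, 0],
    [0, 15, 30, 0],
    [0, 13, 26, 0],
    [0, 9, 18, 0],
    [0, 4, 8, 0],
  ],
  fingers=0.8,
)

```text
t: 18.9
ee_pos: [502.7, 280.3, 141.1]
orientation: [-0.835, 1.408, 0.811]
ft_force: [-0.6, 0.0, -0.0]
width: 70.1
```

Request:
send_rows(
  rows=[
    [0, 0, 0, 0.08],
    [0, 0, 0, 0.12],
    [0, 0, 0, 0.12],
    [0, 0, 0, 0.12],
    [0, 0, 0, 0.12],
    [0, 0, 0, 0.12],
    [0, 0, 0, 0.12],
    [0, 0, 0, 0.12],
    [0, 0, 0, 0.12],
    [0, 0, 0, 0.12],
  ],
)

```text
t: 19.73
ee_pos: [495.6, 274.3, 126.9]
orientation: [0.095, 1.576, -0.132]
ft_force: [0.0, -0.3, -0.7]
width: 70.5
```

```bash
python3 -c "
from h import *
go(509,297,150,-82.6)"
```

```text
t 19.73 pos [495.6 274.3 126.9] yaw -8.27 w 70.5 F [ 0.  -0.3 -0.7] q6 0.65 tilt [-0.0098 -0.0232]
tool delta [-23.7  23.8   9.8] norm 35.0 turn 1.297
```

Request:
send_rows(
  rows=[
    [-3, 0, 0, 0.12],
    [-3, 0, 0, 0.12],
    [-3, 0, 0, 0.12],
    [-3, 0, 0, 0.12],
    [-3, 0, 0, 0.12],
    [-3, 0, 0, 0.12],
    [-3, 0, 0, 0.12],
    [-3, 0, 0, 0.12],
    [-3, 0, 0, 0.12],
    [-3, 0, 0, 0.1],
  ],
)

```text
t: 20.57
ee_pos: [489.3, 263.3, 144.4]
orientation: [1.025, 1.296, -1.104]
ft_force: [-0.8, -0.5, 1.6]
width: 70.8
```

```bash
python3 -c "
from h import *
go(509,297,150,-82.6)"
```

```text
t 20.57 pos [489.3 263.3 144.4] yaw -78.81 w 70.8 F [-0.8 -0.5  1.6] q6 1.87 tilt [-0.0304 -0.0354]
tool delta [ -7.4  25.7 -29. ] norm 39.4 turn 0.066
```

Request:
send_rows(
  rows=[
    [0, 8, -9, 0.03],
    [0, 9, -10, 0.02],
    [0, 6, -7, 0],
    [0, 2, -3, 0],
    [0, 0, 0, 0],
    [0, 0, 0, 0],
  ],
)

```text
t: 21.07
ee_pos: [507.2, 291.6, 136.9]
orientation: [1.061, 1.272, -1.157]
ft_force: [0.3, 0.1, 0.2]
width: 70.0
```

```bash
python3 -c "
from h import *
go(509,297,150,-82.6)
d=ctrl.get_image('wrist');np.savez('w9.npz',**d);cv2.imwrite('pics/w9.png',d['img'][:,:,::-1])"
```

```text
t 21.07 pos [507.2 291.6 136.9] yaw -82.21 w 70.0 F [0.3 0.1 0.2] q6 1.96 tilt [-0.0392 -0.0408]
tool delta [-13.3   1.9  -4.7] norm 14.3 turn 0.007
```

View pics/w9.png

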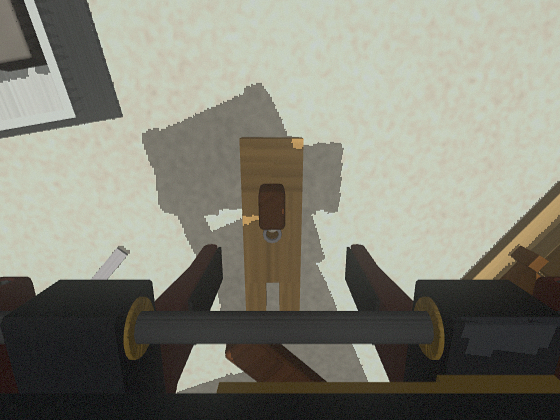

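Handle at (271,206), bush at (272,236), plate bore-end edge at v≈137, slot towards (272,300).

```bash
python3 - <<'E'
from h import *
d=np.load('w9.npz');W=cloud(d);Z=W[...,2]
print("handle",meas(d,(250,175,292,235),48,60,54))
m=((Z>12)&(Z<24)).astype(np.uint8);m=cv2.medianBlur(m,5)
F=[(u,np.where(m[125:160,u])[0][0]+125-.5) for u in range(246,300,3)]
L=[];Rr=[]
for v in range(150,300,5):
    u=np.where(m[v,225:320])[0]+225;L.append((u[0]-.5,v));Rr.append((u[-1]+.5,v))
def ln(uv):
    P=ray(d,np.array(uv),18)[:,:2].astype(np.float32);l=cv2.fitLine(P,cv2.DIST_HUBER,0,.01,.01).ravel()
    return (np.degrees(np.arctan2(l[1],l[0]))+90)%180-90,l[2:]
f=ln(F);l=ln(L);r=ln(Rr);print(f,l,r)
a=np.radians((l[0]+r[0])/2);X=-np.array([np.cos(a),np.sin(a)]);Y=np.array([-X[1],X[0]])  # guide +x towards world -x
mid=(l[1]@Y+r[1]@Y)/2; front=f[1]@X
print("axis deg",np.degrees(a),"width",l[1]@Y-r[1]@Y)
for nm,x in (("centre",0),("handle",-32),("bore",-64)): print(nm,(X*(front+88+x)+Y*mid).round(1))
vv,uu=np.where((Z[225:250,258:288]>20.5)&(Z[225:250,258:288]<28));print("bush",ray(d,[uu.mean()+258,vv.mean()+225],23)[0])
E
```

```text
handle ((array([511.9, 300.4]), array([33.4, 20.9]), 7.77), np.float64(53.41349957604855))
(np.float32(-82.38842), array([566.02075, 310.59103], dtype=float32)) (np.float32(7.410263), array([483.35757, 324.66412], dtype=float32)) (np.float32(7.4804916), array([490.2054 , 269.12082], dtype=float32))
axis deg 7.445377 width -55.962357
centre [479.2 295.9]
handle [510.9 300. ]
bore [542.7 304.2]
bush [476.51232947 295.2894629   23.        ]
```

```bash
python3 -c "
from h import *
go(510.7,299.4,70,-82.55)"
```

```text
t 21.12 pos [507.1 291.5 136.9] yaw -82.22 w 70.3 F [ 1.  -0.2  1. ] q6 1.96 tilt [-0.0394 -0.0409]
tool delta [66.3  7.6 -9.7] norm 67.5 turn 0.006
```

Request:
send_rows(
  rows=[
    [8, 2, -3, 0.003],
    [12, 2, -3, 0.003],
    [14, 2, -2, 0],
    [12, 1, -1, 0],
    [8, 0, 0, 0],
    [0, 0, 0, 0],
    [0, 0, 0, 0],
  ],
)

```text
t: 21.7
ee_pos: [509.2, 298.1, 75.8]
orientation: [1.064, 1.27, -1.164]
ft_force: [-1.1, 0.0, 1.4]
width: 70.1
```

```bash
python3 -c "
from h import *
go(510.7,299.4,23,-82.55)"
```

```text
t 21.7 pos [509.2 298.1  75.8] yaw -82.59 w 70.1 F [-1.1  0.   1.4] q6 1.97 tilt [-0.0417 -0.0423]
tool delta [52.6  4.1 -3. ] norm 52.8 turn -0.001
```

Request:
send_rows(
  rows=[
    [8, 1, -1, 0],
    [12, 1, -1, 0],
    [12, 1, -1, 0],
    [10, 0, 0, 0],
    [5, 0, 0, 0],
    [0, 0, 0, 0],
  ],
)

```text
t: 22.2
ee_pos: [510.4, 299.8, 24.4]
orientation: [1.065, 1.27, -1.163]
ft_force: [-1.0, -0.7, -0.9]
width: 70.1
```

```bash
python3 -c "
from h import *
go(510.7,299.4,23,-82.55)"
```

```text
t 22.2 pos [510.4 299.8  24.4] yaw -82.6 w 70.1 F [-1.  -0.7 -0.9] q6 1.98 tilt [-0.0404 -0.0416]
tool delta [1.4 0.3 0.4] norm 1.5 turn -0.001
```

Request:
send_rows(
  rows=[
    [1, 0, 0, 0],
    [0, 0, 0, 0],
    [0, 0, 0, 0],
    [0, 0, 0, 0],
    [0, 0, 0, 0],
    [0, 0, 0, 0],
    [0, 0, 0, 0],
    [0, 0, 0, 0],
    [0, 0, 0, 0],
    [0, 0, 0, 0],
  ],
  fingers=0,
)

```text
t: 23.03
ee_pos: [511.2, 300.0, 24.5]
orientation: [1.067, 1.269, -1.161]
ft_force: [-0.3, -0.4, -1.3]
width: 22.0
```

```bash
python3 -c "
from h import *
go(510.7,299.4,23,-82.55)"
```

```text
t 23.03 pos [511.2 300.   24.5] yaw -82.61 w 22.0 F [-0.3 -0.4 -1.3] q6 1.98 tilt [-0.0385 -0.0407]
tool delta [ 1.6 -0.5  0.5] norm 1.7 turn -0.001
```

Request:
send_rows(
  rows=[
    [-6, 0, 0, 0],
    [-14, 0, 0, 0],
    [-20, 0, 0, 0],
    [-22, 0, 0, 0],
    [-22, 0, 0, 0],
    [-20, 0, 0, 0],
    [-14, 0, 0, 0],
    [-6, 0, 0, 0],
    [0, 0, 0, 0],
  ],
)

```text
t: 23.78
ee_pos: [514.2, 304.6, 154.1]
orientation: [1.063, 1.271, -1.166]
ft_force: [0.7, 0.6, -1.9]
width: 21.7
```

```bash
python3 -c "
from h import *
go(510.7,299.4,23,61)
d=ctrl.get_image('wrist');np.savez('w10.npz',**d);cv2.imwrite('pics/w10.png',d['img'][:,:,::-1])
W=cloud(d);Z=W[...,2]
for v in (110,130,150,170,180): print(v,[Z[v-2:v+3,u-2:u+3].mean().round(1) for u in range(240,310,10)])"
```

```text
t 23.78 pos [514.2 304.6 154.1] yaw -82.6 w 21.7 F [ 0.7  0.6 -1.9] q6 1.98 tilt [-0.0431 -0.0428]
tool delta [ 1.312e+02  2.200e+00 -1.000e-01] norm 131.2 turn -2.506
110 [np.float64(-0.1), np.float64(-0.4), np.float64(-0.3), np.float64(-0.0), np.float64(-0.4), np.float64(-0.0), np.float64(-0.0)]
130 [np.float64(-0.4), np.float64(0.1), np.float64(-0.1), np.float64(-0.2), np.float64(-0.5), np.float64(-0.0), np.float64(-0.4)]
150 [np.float64(-0.1), np.float64(0.0), np.float64(-0.4), np.float64(12.4), np.float64(-0.2), np.float64(-0.1), np.float64(-0.4)]
170 [np.float64(147.4), np.float64(147.4), np.float64(147.8), np.float64(148.0), np.float64(148.1), np.float64(148.1), np.float64(148.7)]
180 [np.float64(147.3), np.float64(147.8), np.float64(147.7), np.float64(147.9), np.float64(148.2), np.float64(148.2), np.float64(148.4)]
```

View pics/w10.png

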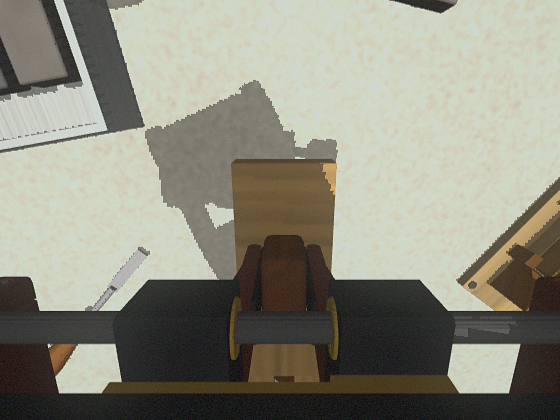

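Guide is held (bore-end edge v≈160, plate u 232–336), with slight roll. Now I'll rotate it back.

Request:
send_rows(
  rows=[
    [0, 0, 0, -0.06],
    [0, 0, 0, -0.11],
    [0, 0, 0, -0.12],
    [0, 0, 0, -0.12],
    [0, 0, 0, -0.12],
    [0, 0, 0, -0.12],
    [0, 0, 0, -0.12],
    [0, 0, 0, -0.12],
    [0, 0, 0, -0.12],
    [0, 0, 0, -0.12],
  ],
)

```text
t: 24.67
ee_pos: [506.4, 300.1, 139.9]
orientation: [0.164, 1.614, -0.261]
ft_force: [0.1, 0.1, -1.7]
width: 21.8
```

Request:
send_rows(
  rows=[
    [-1, 0, 0, -0.12],
    [-1, 0, 0, -0.12],
    [-1, 0, 0, -0.12],
    [-1, 0, 0, -0.12],
    [-1, 0, 0, -0.12],
    [-1, 0, 0, -0.12],
    [-1, 0, 0, -0.12],
    [-1, 0, 0, -0.1],
    [0, 0, 0, -0.05],
    [0, 0, 0, 0],
  ],
)

```text
t: 25.5
ee_pos: [497.8, 295.4, 132.4]
orientation: [-0.633, 1.591, 0.586]
ft_force: [0.4, -0.2, -1.5]
width: 21.8
```

```bash
python3 -c "
from h import *
go(520,30,160,61)"
```

```text
t 25.5 pos [497.8 295.4 132.4] yaw 44.1 w 21.8 F [ 0.4 -0.2 -1.5] q6 -0.24 tilt [-0.0852 -0.0657]
tool delta [ -11.9 -205.9 -170.7] norm 267.7 turn -0.295
```

```bash
python3 - <<'E'
from h import *
L=[("start",(279.9,558.2),[-.861,1.395,.86]),("sweep1",(344.9,194.9),[-0.938,1.358,.94]),("sweep2",(551,-157),[-1.022,1.313,1.023]),("pack hover",(592,-290),[-1.021,1.313,1.014]),
("desc",(592,-270),[-1.034,1.305,1.017]),("liftd",(584,-275),[-1.033,1.305,1.02]),("fix hov",(591,-60),[-.832,1.39,.799]),("release",(501,-6),[-.848,1.38,.801]),("up",(495,-5),[-.848,1.381,.802]),
("to plinth",(437,-258),[-1.073,1.285,1.054]),("settle",(436,-266),[-1.047,1.299,1.04]),("up+fly",(456,-126),[-.935,1.35,.907]),("fix",(488,-20),[-.843,1.386,.813]),("lifted",(496,-5),[-.84,1.39,.812]),("to guide",(503,280),[-.835,1.408,.811]),
("rot1",(496,274),[.095,1.576,-.132]),("rot2",(489,263),[1.025,1.296,-1.104]),("adj",(507,292),[1.061,1.272,-1.157]),("lifted g",(514,305),[1.063,1.271,-1.166]),("rot3",(506,300),[.164,1.614,-.261]),("rot4",(498,295),[-.633,1.591,.586])]
for n,p,o in L:
    x=R.from_rotvec(o).as_matrix()[:,0];r=np.array(p)/np.hypot(*p);t=np.array([-r[1],r[0]])
    M=R.from_rotvec(o).as_matrix();print(n,"radial %.4f tang %.4f"%(x[:2]@r,x[:2]@t), "tool-frame y %.4f z %.4f"%(0,0))
o=ctrl.get_obs();print(o["qpos"],R.from_rotvec(o["orientation"]).as_matrix()[:,0])
E
```

```text
start radial -0.0012 tang 0.0000 tool-frame y 0.0000 z 0.0000
sweep1 radial 0.0006 tang 0.0013 tool-frame y 0.0000 z 0.0000
sweep2 radial 0.0019 tang 0.0036 tool-frame y 0.0000 z 0.0000
pack hover radial 0.0066 tang 0.0038 tool-frame y 0.0000 z 0.0000
desc radial 0.0136 tang 0.0040 tool-frame y 0.0000 z 0.0000
liftd radial 0.0112 tang 0.0048 tool-frame y 0.0000 z 0.0000
fix hov radial 0.0289 tang -0.0041 tool-frame y 0.0000 z 0.0000
release radial 0.0379 tang -0.0108 tool-frame y 0.0000 z 0.0000
up radial 0.0366 tang -0.0109 tool-frame y 0.0000 z 0.0000
to plinth radial 0.0139 tang 0.0050 tool-frame y 0.0000 z 0.0000
settle radial 0.0062 tang 0.0048 tool-frame y 0.0000 z 0.0000
up+fly radial 0.0232 tang 0.0009 tool-frame y 0.0000 z 0.0000
fix radial 0.0268 tang -0.0046 tool-frame y 0.0000 z 0.0000
lifted radial 0.0234 tang -0.0060 tool-frame y 0.0000 z 0.0000
to guide radial 0.0016 tang -0.0147 tool-frame y 0.0000 z 0.0000
rot1 radial -0.0197 tang -0.0152 tool-frame y 0.0000 z 0.0000
rot2 radial -0.0440 tang -0.0168 tool-frame y 0.0000 z 0.0000
adj radial -0.0545 tang -0.0164 tool-frame y 0.0000 z 0.0000
lifted g radial -0.0593 tang -0.0149 tool-frame y 0.0000 z 0.0000
rot3 radial -0.0802 tang -0.0144 tool-frame y 0.0000 z 0.0000
rot4 radial -0.1070 tang -0.0130 tool-frame y 0.0000 z 0.0000
[ 0.52272362  0.51865999  1.72023588 -0.0170183   1.00961096 -0.23652175] [-0.08520217 -0.06571998 -0.99419388]
```

Request:
send_rows(
  rows=[
    [0, 0, 0, -0.01],
    [0, 0, 0, -0.01],
    [0, 0, 0, -0.01],
    [0, 0, 0, -0.01],
  ],
)

```text
t: 25.83
ee_pos: [495.9, 294.4, 129.3]
orientation: [-0.662, 1.588, 0.617]
ft_force: [0.6, -0.3, -0.8]
width: 21.6
```

```bash
cat >> h.py <<'E'
def st():
    o=ctrl.get_obs();M=R.from_rotvec(o["orientation"]).as_matrix();p=o["ee_pos"];r=p[:2]/np.hypot(*p[:2]);t=np.array([-r[1],r[0]])
    print("t %.2f"%o["t"],p.round(1),"yaw %.2f"%np.degrees(np.arctan2(M[1,2],M[0,2])),"rad %.4f tang %.4f"%(M[:2,0]@r,M[:2,0]@t),"toolframe pitch(z-comp of y) %.4f roll %.4f"%(M[2,1],M[2,2]),"F",np.round(o["ft_force"],1),"q",o["qpos"].round(3),"qv",o["qvel"].round(3))
E
python3 -c "
from h import *
st()"
```

```text
t 25.83 [495.9 294.4 129.3] yaw 46.29 rad -0.1122 tang -0.0128 toolframe pitch(z-comp of y) 0.0177 roll -0.1116 F [ 0.6 -0.3 -0.8] q [ 0.523  0.523  1.723 -0.017  1.009 -0.274] qv [ 0.001  0.005  0.002 -0.     0.    -0.12 ]
```

Request:
send_rows(
  rows=[
    [0, 0, 0, 0],
    [0, 0, 0, 0],
    [0, 0, 0, 0],
    [0, 0, 0, 0],
  ],
)

```text
t: 26.17
ee_pos: [495.9, 294.4, 129.2]
orientation: [-0.662, 1.588, 0.617]
ft_force: [-0.2, -0.1, -1.3]
width: 21.8
```

```bash
python3 -c "
from h import *
st()"
```

```text
t 26.17 [495.9 294.4 129.2] yaw 46.26 rad -0.1122 tang -0.0128 toolframe pitch(z-comp of y) 0.0177 roll -0.1115 F [-0.2 -0.1 -1.3] q [ 0.523  0.523  1.723 -0.017  1.008 -0.274] qv [ 0.001 -0.003 -0.002  0.001  0.     0.001]
```

Request:
send_rows(
  rows=[
    [-6, -20, -16, 0],
    [-6, -31, -24, 0],
    [-6, -31, -24, 0],
    [-6, -31, -24, 0],
    [-6, -31, -24, 0],
    [-6, -31, -24, 0],
    [-6, -31, -24, 0],
    [-6, -25, -20, 0],
    [0, 0, 0, 0],
    [0, 0, 0, 0],
  ],
)

```text
t: 27.0
ee_pos: [546.4, -2.5, 197.0]
orientation: [-0.665, 1.582, 0.617]
ft_force: [-0.2, 0.2, -1.4]
width: 21.8
```

```bash
python3 -c "
from h import *
st()"
```

```text
t 27.00 [546.4  -2.5 197. ] yaw 46.40 rad -0.0835 tang -0.0687 toolframe pitch(z-comp of y) 0.0135 roll -0.1073 F [-0.2  0.2 -1.4] q [ 0.012  0.381  1.769 -0.076  1.077 -0.758] qv [-0.054 -0.012 -0.018 -0.022  0.005 -0.021]
```

Request:
send_rows(
  rows=[
    [0, 0, 0, -0.065],
    [0, 0, 0, -0.065],
    [0, 0, 0, -0.065],
    [0, 0, 0, -0.06],
    [0, 0, 0, 0],
  ],
)

```text
t: 27.42
ee_pos: [545.4, 1.0, 196.3]
orientation: [-0.861, 1.513, 0.838]
ft_force: [-0.6, 0.3, -2.3]
width: 21.6
```

```bash
python3 -c "
from h import *
st()"
```

```text
t 27.42 [545.4   1.  196.3] yaw 61.76 rad -0.0849 tang -0.0670 toolframe pitch(z-comp of y) 0.0427 roll -0.0993 F [-0.6  0.3 -2.3] q [ 0.017  0.381  1.771 -0.075  1.077 -1.02 ] qv [0.022 0.002 0.006 0.004 0.    0.074]
```

Request:
send_rows(
  rows=[
    [20, 0, 0, 0],
    [20, 0, 0, 0],
    [0, 0, 0, 0],
    [0, 0, 0, 0],
  ],
)

```text
t: 27.75
ee_pos: [542.2, 2.4, 155.9]
orientation: [-0.86, 1.512, 0.835]
ft_force: [0.1, 0.7, -1.8]
width: 21.8
```

```bash
python3 -c "
from h import *
st()"
```

```text
t 27.75 [542.2   2.4 155.9] yaw 61.61 rad -0.0834 tang -0.0664 toolframe pitch(z-comp of y) 0.0412 roll -0.0983 F [ 0.1  0.7 -1.8] q [ 0.02   0.43   1.806 -0.078  0.991 -1.008] qv [ 0.015  0.022  0.023  0.003 -0.011  0.022]
```

Request:
send_rows(
  rows=[
    [0, 1, 0, 0],
    [0, 1, 0, 0],
    [0, 1, 0, 0],
    [0, 1, 0, 0],
  ],
)

```text
t: 28.08
ee_pos: [539.7, 6.0, 158.4]
orientation: [-0.86, 1.511, 0.833]
ft_force: [-0.4, -0.3, -2.1]
width: 21.8
```

```bash
python3 -c "
from h import *
st()"
```

```text
t 28.08 [539.7   6.  158.4] yaw 61.56 rad -0.0816 tang -0.0658 toolframe pitch(z-comp of y) 0.0391 roll -0.0972 F [-0.4 -0.3 -2.1] q [ 0.026  0.423  1.812 -0.077  0.992 -1.001] qv [ 0.016 -0.027  0.017  0.002 -0.004  0.016]
```

Request:
send_rows(
  rows=[
    [-30, 0, 0, 0],
    [-38, 0, 0, 0],
    [-38, 0, 0, 0],
    [0, 0, 0, 0],
    [0, 0, 0, 0],
    [0, 0, 0, 0],
    [0, 0, 0, 0],
  ],
)

```text
t: 28.67
ee_pos: [547.5, 13.6, 269.6]
orientation: [-0.859, 1.51, 0.832]
ft_force: [-0.9, 0.3, -1.7]
width: 21.4
```

```bash
python3 -c "
from h import *
st()"
```

```text
t 28.67 [547.5  13.6 269.6] yaw 61.48 rad -0.0814 tang -0.0643 toolframe pitch(z-comp of y) 0.0383 roll -0.0964 F [-0.9  0.3 -1.7] q [ 0.039  0.298  1.705 -0.067  1.223 -1.007] qv [ 0.001 -0.001  0.01   0.    -0.009  0.002]
```

Request:
send_rows(
  rows=[
    [38, 0, 0, 0],
    [38, 0, 0, 0],
    [38, 0, 0, 0],
    [0, 0.5, 0, 0],
    [0, -0.5, 0, 0],
    [0, 0.5, 0, 0],
    [0, -0.5, 0, 0],
    [0, 0.5, 0, 0],
    [0, -0.5, 0, 0],
    [0, 0.5, 0, 0],
  ],
)

```text
t: 29.5
ee_pos: [539.0, 6.1, 155.0]
orientation: [-0.859, 1.508, 0.83]
ft_force: [-0.2, 1.9, -1.2]
width: 22.0
```

```bash
python3 -c "
from h import *
st()"
```

```text
t 29.50 [539.    6.1 155. ] yaw 61.43 rad -0.0780 tang -0.0651 toolframe pitch(z-comp of y) 0.0361 roll -0.0949 F [-0.2  1.9 -1.2] q [ 0.026  0.425  1.818 -0.077  0.98  -0.999] qv [ 0.009 -0.029  0.003  0.003  0.004  0.007]
```

```bash
python3 -c "
from h import *
d=ctrl.get_image('wrist');np.savez('w11.npz',**d);cv2.imwrite('pics/w11.png',d['img'][:,:,::-1])
st()"
```

```text
t 29.55 [539.    6.1 155.1] yaw 61.43 rad -0.0778 tang -0.0650 toolframe pitch(z-comp of y) 0.0360 roll -0.0948 F [ 0.1  0.2 -2.3] q [ 0.026  0.425  1.818 -0.077  0.98  -0.999] qv [-0.002  0.008  0.006 -0.    -0.004 -0.001]
```

View pics/w11.png

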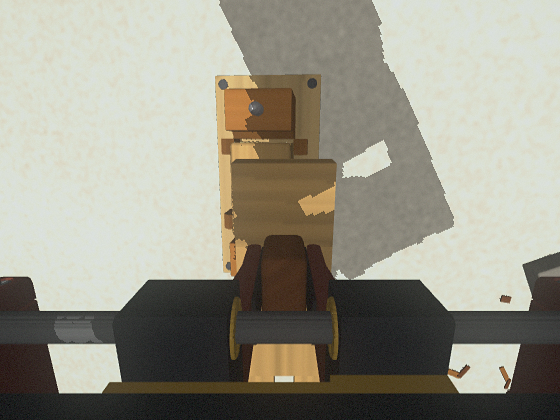

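Long pin visible at (257,108), held plate's bore-end edge at v≈160. I'll fit the plate's plane and work out where the bore mouth is.

```bash
cat >> h.py <<'E'
def guide(d,v0=140,vs=range(172,225,5),urange=(215,350),pin=None,col=(246,324)):
    W=cloud(d);Z=W[...,2];K=d["mtx"];T=d["world_from_camera"]
    P=W[175:225,245:325].reshape(-1,3);c=np.median(P,0)
    for _ in range(4):
        c=P.mean(0);n=np.linalg.svd(P-c,full_matrices=False)[2][2];P=P[abs((P-c)@n)<2]
    n=n*np.sign(n[2])
    def rp(uv):
        uv=np.array(uv,float);r=np.c_[(uv[:,0]-K[0,2])/K[0,0],(uv[:,1]-K[1,2])/K[1,1],np.ones(len(uv))]@T[:3,:3].T
        o=T[:3,3];return o+r*(((c-o)@n)/(r@n))[:,None]
    m=cv2.medianBlur((abs((W-c)@n)<3).astype(np.uint8),5)
    F=rp([(u,np.where(m[v0:,u])[0][0]+v0-.5) for u in range(col[0],col[1],4)])
    L=[];Q=[]
    for v in vs:
        u=np.where(m[v,urange[0]:urange[1]])[0]+urange[0];L.append((u[0]-.5,v));Q.append((u[-1]+.5,v))
    L=rp(L);Q=rp(Q)
    ex=-(np.polyfit(range(len(L)),(L+Q)/2,1)[0]);ex=-ex # direction along increasing v = towards slot
    ex-=n*(ex@n);ex/=np.linalg.norm(ex);ey=np.cross(n,ex)
    mid=np.median(((L+Q)/2-c)@ey);fr=np.median((F-c)@ex)
    pt=lambda x,z:c+ey*mid+ex*(fr+88+x)+n*(z-18)
    print("normal",n.round(4),"ang %.2f"%np.degrees(np.arctan2(ex[1],ex[0])),"width",np.linalg.norm(L-Q,axis=1).mean().round(1))
    print("roll %.4f pitch %.4f (ey_z, ex_z)"%(ey[2],ex[2]))
    b=pt(-64,0);h=pt(-32,40);s=pt(64,0);print("bore",b.round(1),"handle",h.round(1),"slot",s.round(1))
    if pin is not None:
        l,_=pins(d,pin,None);X=np.array([np.cos(np.radians(-28.95)),np.sin(np.radians(-28.95))]);Y=np.array([-X[1],X[0]])
        e=l-b[:2];print("need move world",e.round(1),"along fixX %.1f fixY %.1f"%(e@X,e@Y)," slot ang need %.2f"%(-28.95-np.degrees(np.arctan2(ex[1],ex[0]))))
E
python3 -c "
from h import *
guide(np.load('w11.npz'),pin=(240,92,272,124))"
```

```text
normal [ 0.21   -0.0104  0.9777] ang -29.38 width 56.0
roll -0.0923 pitch -0.1889 (ey_z, ex_z)
bore [505.9  22.4 134.1] handle [541.7   6.6 167.2] slot [615.5 -39.3 109.9]
pin px [254.3 107.7] 135 [444.1  25.1  78. ]
need move world [-61.8   2.7] along fixX -55.4 fixY -27.6  slot ang need 0.43
```

Request:
send_rows(
  rows=[
    [0, 6, 7, 0],
    [0, 13, 14, 0],
    [0, 17, 18, 0],
    [3, 17, 19, 0],
    [5, 17, 19, 0],
    [8, 17, 18, 0],
    [10, 13, 14, 0],
    [10, 6, 7, 0],
    [10, 0, 0, 0],
    [8, 0, 0, 0],
  ],
)

```text
t: 30.38
ee_pos: [499.8, 166.0, 97.9]
orientation: [-0.859, 1.493, 0.823]
ft_force: [-0.4, -0.2, -1.2]
width: 21.4
```

Request:
send_rows(
  rows=[
    [8, 0, 0, 0],
    [6, 0, 0, 0],
    [0, 0, 0, 0],
    [0, 0, 0, 0],
  ],
)

```text
t: 30.72
ee_pos: [498.3, 161.9, 80.3]
orientation: [-0.858, 1.498, 0.822]
ft_force: [-0.5, -1.0, -1.7]
width: 21.9
```

```bash
python3 -c "
from h import *
st()
d=ctrl.get_image('wrist');np.savez('w12.npz',**d)
guide(d)"
```

```text
t 30.72 [498.3 161.9  80.3] yaw 61.13 rad -0.0827 tang -0.0404 toolframe pitch(z-comp of y) 0.0269 roll -0.0880 F [-0.5 -1.  -1.7] q [ 0.315  0.523  1.882 -0.055  0.82  -0.711] qv [-0.017  0.013  0.004 -0.004 -0.007 -0.002]
normal [ 0.2113 -0.0161  0.9773] ang -29.62 width 55.9
roll -0.0887 pitch -0.1924 (ey_z, ex_z)
bore [465.2 178.5  59.1] handle [501.  162.4  92. ] slot [574.4 116.4  34.4]
```

Request:
send_rows(
  rows=[
    [8, 0, 0, 0],
    [8, 0, 0, 0],
    [6, 0, 0, 0],
    [4, 0, 0, 0],
    [4, 0, 0, 0],
    [4, 0, 0, 0],
  ],
)

```text
t: 31.27
ee_pos: [497.8, 158.7, 44.9]
orientation: [-0.856, 1.495, 0.819]
ft_force: [-0.1, 0.1, -1.5]
width: 21.6
```

```bash
python3 -c "
from h import *
st()"
```

```text
t 31.27 [497.8 158.7  44.9] yaw 60.98 rad -0.0788 tang -0.0407 toolframe pitch(z-comp of y) 0.0243 roll -0.0853 F [-0.1  0.1 -1.5] q [ 0.31   0.581  1.897 -0.06   0.744 -0.708] qv [-0.003  0.09   0.019 -0.006 -0.109  0.005]
```

Request:
send_rows(
  rows=[
    [5, 0, 0, 0],
    [5, 0, 0, 0],
    [5, 0, 0, 0],
    [4, 0, 0, 0],
  ],
)

```text
t: 31.6
ee_pos: [495.9, 157.4, 24.7]
orientation: [-0.857, 1.496, 0.82]
ft_force: [-11.6, -13.2, 48.7]
width: 22.0
```

```bash
python3 -c "
from h import *
st()"
```

```text
t 31.60 [495.9 157.4  24.7] yaw 61.02 rad -0.0800 tang -0.0411 toolframe pitch(z-comp of y) 0.0251 roll -0.0864 F [-11.6 -13.2  48.7] q [ 0.309  0.616  1.903 -0.063  0.704 -0.705] qv [-0.013  0.047  0.013 -0.044 -0.009  0.005]
```

Request:
send_rows(
  rows=[
    [0.5, 0, 0, 0],
    [0.5, 0, 0, 0],
    [0.5, 0, 0, 0],
    [0.5, 0, 0, 0],
    [0.5, 0, 0, 0],
  ],
)

```text
t: 32.02
ee_pos: [496.0, 157.5, 24.9]
orientation: [-0.857, 1.496, 0.82]
ft_force: [-3.5, -0.1, 9.0]
width: 22.1
```

```bash
python3 -c "
from h import *
st()
d=ctrl.get_image('wrist');np.savez('w13.npz',**d);cv2.imwrite('pics/w13.png',d['img'][:,:,::-1])
guide(d)"
```

```text
t 32.02 [496.  157.5  24.9] yaw 61.03 rad -0.0795 tang -0.0413 toolframe pitch(z-comp of y) 0.0245 roll -0.0861 F [-3.5 -0.1  9. ] q [ 0.309  0.615  1.903 -0.064  0.704 -0.705] qv [ 0.    -0.002  0.002 -0.001 -0.002  0.   ]
normal [ 0.198  -0.0225  0.9799] ang -29.96 width 55.8
roll -0.0781 pitch -0.1834 (ey_z, ex_z)
bore [467.  172.2   0.9] handle [502.2 155.6  34.2] slot [576.1 109.4 -22.6]
```

```bash
python3 -c "
from h import *
d=np.load('w13.npz');W=cloud(d);Z=W[...,2];D=d['depth']
for v in range(150,240,8): print(v,[Z[v-2:v+3,u-2:u+3].mean().round(1) for u in range(230,350,12)])"
```

```text
150 [np.float64(-0.1), np.float64(-0.3), np.float64(-0.2), np.float64(-0.1), np.float64(-0.1), np.float64(-0.3), np.float64(-0.4), np.float64(-0.3), np.float64(-0.2), np.float64(-0.2)]
158 [np.float64(-0.1), np.float64(-0.3), np.float64(-0.2), np.float64(-0.1), np.float64(-0.2), np.float64(-0.1), np.float64(-0.3), np.float64(-0.2), np.float64(-0.4), np.float64(-0.0)]
166 [np.float64(-0.2), np.float64(26.2), np.float64(19.2), np.float64(25.4), np.float64(18.1), np.float64(17.4), np.float64(16.8), np.float64(16.3), np.float64(15.9), np.float64(-0.2)]
174 [np.float64(-0.2), np.float64(21.6), np.float64(21.0), np.float64(27.0), np.float64(20.1), np.float64(19.7), np.float64(18.8), np.float64(18.3), np.float64(18.1), np.float64(-0.1)]
182 [np.float64(-0.3), np.float64(21.6), np.float64(20.9), np.float64(20.6), np.float64(20.1), np.float64(32.9), np.float64(19.0), np.float64(18.6), np.float64(17.8), np.float64(-0.3)]
190 [np.float64(0.0), np.float64(21.5), np.float64(21.1), np.float64(20.8), np.float64(20.1), np.float64(26.3), np.float64(18.8), np.float64(25.5), np.float64(31.4), np.float6
[... 418 characters left out ...]
, np.float64(20.9), np.float64(27.3), np.float64(19.9), np.float64(19.6), np.float64(19.0), np.float64(18.7), np.float64(25.0), np.float64(-0.4)]
222 [np.float64(-0.3), np.float64(21.7), np.float64(21.1), np.float64(20.6), np.float64(20.0), np.float64(19.5), np.float64(18.9), np.float64(18.4), np.float64(18.0), np.float64(-0.2)]
230 [np.float64(-0.2), np.float64(21.5), np.float64(21.0), np.float64(20.6), np.float64(20.1), np.float64(19.5), np.float64(25.5), np.float64(18.6), np.float64(18.1), np.float64(-0.2)]
238 [np.float64(-0.3), np.float64(21.5), np.float64(21.1), np.float64(22.4), np.float64(26.4), np.float64(25.9), np.float64(20.2), np.float64(18.6), np.float64(18.0), np.float64(-0.2)]
```

View pics/w13.png

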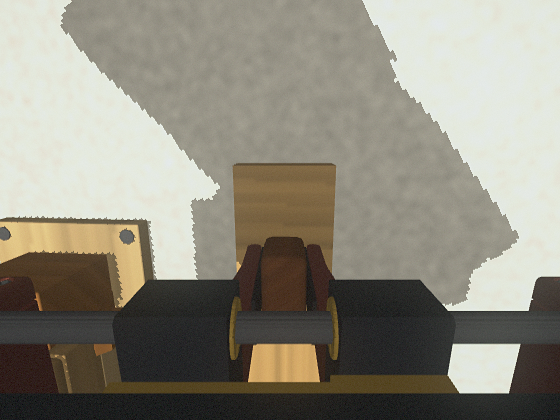

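Request:
send_rows(
  rows=[
    [3, 0, -1, 0],
    [3, 0, -1, 0],
    [3, 0, -1, 0],
    [3, 0, -1, 0],
  ],
)

```text
t: 32.4
ee_pos: [495.3, 155.8, 23.1]
orientation: [-0.853, 1.491, 0.818]
ft_force: [-10.3, 2.9, 35.5]
width: 22.8
```

```bash
python3 -c "
from h import *
st()"
```

```text
t 32.40 [495.3 155.8  23.1] yaw 60.84 rad -0.0743 tang -0.0391 toolframe pitch(z-comp of y) 0.0226 roll -0.0809 F [-10.3   2.9  35.5] q [ 0.305  0.616  1.91  -0.061  0.692 -0.707] qv [-0.012 -0.008  0.018  0.016 -0.035 -0.007]
```

Request:
send_rows(
  rows=[
    [4, 0, -1.5, 0],
    [4, 0, -1.5, 0],
    [4, 0, -1.5, 0],
    [4, 0, -1.5, 0],
    [4, 0, -1.5, 0],
    [4, 0, -1.5, 0],
  ],
)

```text
t: 32.9
ee_pos: [495.9, 154.5, 21.3]
orientation: [-0.845, 1.472, 0.813]
ft_force: [-11.0, 4.0, 40.4]
width: 23.2
```

```bash
python3 -c "
from h import *
st()"
```

```text
t 32.90 [495.9 154.5  21.3] yaw 60.53 rad -0.0555 tang -0.0324 toolframe pitch(z-comp of y) 0.0144 roll -0.0627 F [-11.    4.   40.4] q [ 0.299  0.613  1.922 -0.053  0.662 -0.715] qv [-0.013 -0.004  0.023  0.015 -0.062 -0.015]
```

Request:
send_rows(
  rows=[
    [4, 0, -1.5, 0],
    [4, 0, -1.5, 0],
    [4, 0, -1.5, 0],
    [4, 0, -1.5, 0],
    [4, 0, -1.5, 0],
    [4, 0, -1.5, 0],
    [4, 0, -1.5, 0],
    [4, 0, -1.5, 0],
    [4, 0, -1.5, 0],
    [4, 0, -1.5, 0],
  ],
)

```text
t: 33.73
ee_pos: [498.6, 153.6, 18.9]
orientation: [-0.837, 1.436, 0.808]
ft_force: [-10.4, 4.2, 39.5]
width: 22.7
```

```bash
python3 -c "
from h import *
st()"
```

```text
t 33.73 [498.6 153.6  18.9] yaw 60.30 rad -0.0198 tang -0.0225 toolframe pitch(z-comp of y) -0.0029 roll -0.0298 F [-10.4   4.2  39.5] q [ 0.289  0.609  1.942 -0.04   0.611 -0.73 ] qv [-0.011  0.     0.015  0.015 -0.055 -0.022]
```

Request:
send_rows(
  rows=[
    [4, 0, -1.5, 0],
    [4, 0, -1.5, 0],
    [4, 0, -1.5, 0],
    [4, 0, -1.5, 0],
    [4, 0, -1.5, 0],
    [4, 0, -1.5, 0],
    [4, 0, -1.5, 0],
  ],
)

```text
t: 34.32
ee_pos: [499.4, 153.5, 18.3]
orientation: [-0.834, 1.411, 0.808]
ft_force: [-15.8, 4.0, 52.9]
width: 22.0
```

```bash
python3 -c "
from h import *
st()"
```

```text
t 34.32 [499.4 153.5  18.3] yaw 60.40 rad 0.0028 tang -0.0156 toolframe pitch(z-comp of y) -0.0133 roll -0.0087 F [-15.8   4.   52.9] q [ 0.285  0.604  1.956 -0.028  0.579 -0.746] qv [-0.006 -0.009  0.022  0.019 -0.049 -0.028]
```

Request:
send_rows(
  rows=[
    [3, 0, -1, 0],
    [3, 0, -1, 0],
    [0, 0, 0, 0],
  ],
)

```text
t: 34.57
ee_pos: [499.9, 154.0, 19.6]
orientation: [-0.835, 1.404, 0.809]
ft_force: [0.1, -0.1, -2.5]
width: 21.8
```

Request:
send_rows(
  rows=[
    [0, 0, 0, 0],
    [0, 0, 0, 0],
    [-2, 0, 0, 0],
    [-1, 0, 0, 0],
    [0, 0, 0, 0],
  ],
  fingers=0.45,
)

```text
t: 34.98
ee_pos: [501.0, 154.2, 22.8]
orientation: [-0.836, 1.401, 0.808]
ft_force: [-0.3, 0.7, -0.9]
width: 39.5
```

```bash
python3 - <<'E'
s=open('h.py').read()
s=s.replace("P=W[175:225,245:325].reshape(-1,3);c=np.median(P,0)","P=W[175:225,245:325].reshape(-1,3);P=P[abs(P[:,2]-np.median(P[:,2]))<7];P=P[P[:,2]<np.median(P[:,2])+5]")
s=s.replace("for _ in range(4):\n        c=P.mean","for _ in range(6):\n        c=P.mean")
open('h.py','w').write(s)
E
python3 -c "
from h import *
st()
d=ctrl.get_image('wrist');np.savez('w14.npz',**d);cv2.imwrite('pics/w14.png',d['img'][:,:,::-1])
guide(d)"
```

```text
t 34.98 [501.  154.2  22.8] yaw 60.56 rad 0.0117 tang -0.0149 toolframe pitch(z-comp of y) -0.0189 roll -0.0018 F [-0.3  0.7 -0.9] q [ 0.285  0.595  1.958 -0.027  0.577 -0.75 ] qv [-0.002  0.009 -0.001  0.001 -0.004  0.001]
normal [ 9.0e-04 -1.2e-03  1.0e+00] ang -29.64 width 56.0
roll 0.0006 pitch -0.0014 (ey_z, ex_z)
bore [ 4.688e+02  1.723e+02 -2.000e-01] handle [496.6 156.4  39.8] slot [ 5.80e+02  1.09e+02 -4.00e-01]
```

View pics/w14.png

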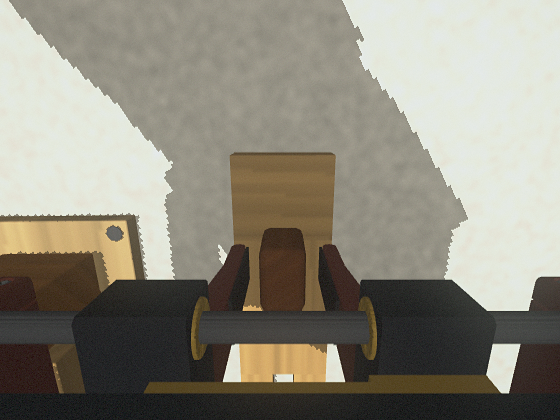

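Request:
send_rows(
  rows=[
    [0, 2.5, 0, 0],
    [0, 1.5, 0, 0],
    [0, 0, 0, 0],
  ],
)

```text
t: 35.28
ee_pos: [496.9, 156.1, 22.0]
orientation: [-0.836, 1.403, 0.808]
ft_force: [-0.6, 0.7, 0.5]
width: 39.3
```

Request:
send_rows(
  rows=[
    [0, 0, 0, 0],
    [0, 0, 0, 0],
    [0, 0, 0, 0],
    [0, 0, 0, 0],
    [0, 0, 0, 0],
  ],
  fingers=0,
)

```text
t: 35.7
ee_pos: [496.5, 156.2, 21.7]
orientation: [-0.836, 1.403, 0.808]
ft_force: [0.5, 0.2, 0.1]
width: 21.6
```

Request:
send_rows(
  rows=[
    [-8, 0, 0, 0],
    [-15, 0, 0, 0],
    [-20, 0, 0, 0],
    [-20, 0, 0, 0],
    [-20, 0, 0, 0],
    [-20, 0, 0, 0],
    [-10, 0, 0, 0],
    [0, 0, 0, 0],
    [0, 0, 0, 0],
  ],
)

```text
t: 36.45
ee_pos: [492.3, 156.6, 140.6]
orientation: [-0.835, 1.409, 0.81]
ft_force: [-0.4, 0.3, -3.1]
width: 21.7
```

```bash
python3 -c "
from h import *
st();go(520,-18,150,60.9)"
```

```text
t 36.45 [492.3 156.6 140.6] yaw 60.52 rad 0.0043 tang -0.0147 toolframe pitch(z-comp of y) -0.0137 roll -0.0069 F [-0.4  0.3 -3.1] q [ 0.294  0.382  1.93  -0.02   0.825 -0.749] qv [-0.001 -0.018 -0.002  0.     0.006 -0.001]
t 36.45 pos [492.3 156.6 140.6] yaw 60.52 w 21.7 F [-0.4  0.3 -3.1] q6 -0.75 tilt [ 0.0085 -0.0127]
tool delta [  -6.9 -110.1 -138.5] norm 177.0 turn -0.007
```

Request:
send_rows(
  rows=[
    [0, -8, -10, 0],
    [0, -14, -17, 0],
    [0, -17, -22, 0],
    [0, -17, -22, 0],
    [0, -17, -22, 0],
    [0, -15, -19, 0],
    [0, -10, -13, 0],
    [0, -5, -6, -0.005],
    [0, 0, 0, 0],
    [0, 0, 0, 0],
  ],
)

```text
t: 37.28
ee_pos: [511.7, -20.3, 131.9]
orientation: [-0.836, 1.423, 0.824]
ft_force: [0.4, 0.3, -2.0]
width: 22.0
```

```bash
python3 -c "
from h import *
d=ctrl.get_image('wrist');np.savez('w15.npz',**d);cv2.imwrite('pics/w15.png',d['img'][:,:,::-1])
st();guide(d)"
```

```text
t 37.33 [511.5 -19.9 131.9] yaw 61.02 rad -0.0091 tang -0.0144 toolframe pitch(z-comp of y) 0.0017 roll -0.0170 F [-0.4 -0.1 -1.7] q [-0.053  0.396  1.936 -0.02   0.819 -1.105] qv [ 0.023 -0.007 -0.     0.002  0.003  0.004]
normal [0.0256 0.003  0.9997] ang -29.29 width 56.0
roll -0.0151 pitch -0.0209 (ey_z, ex_z)
bore [483.1  -4.3 110.7] handle [512.  -19.8 150. ] slot [594.7 -66.9 108. ]
```

View pics/w15.png

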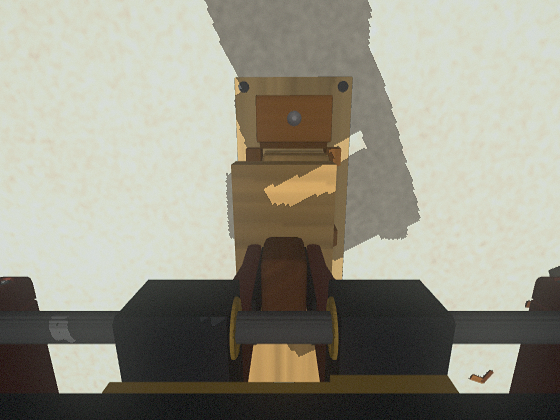

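Held guide is nearly level. The long pin is visible at (294,118), so I can measure its offset from the bore.

```bash
python3 -c "
from h import *
d=np.load('w15.npz');guide(d,pin=(278,103,310,134))"
```

```text
normal [0.0256 0.003  0.9997] ang -29.29 width 56.0
roll -0.0151 pitch -0.0209 (ey_z, ex_z)
bore [483.1  -4.3 110.7] handle [512.  -19.8 150. ] slot [594.7 -66.9 108. ]
pin px [293.8 118.1] 171 [443.8  24.7  78. ]
need move world [-39.3  29. ] along fixX -48.4 fixY 6.4  slot ang need 0.34
```

Request:
send_rows(
  rows=[
    [2, 8, 2, -0.003],
    [2, 12, 2, -0.003],
    [2, 12, 2, 0],
    [2, 10, 1, 0],
    [2, 5, 0, 0],
    [0, 0, 0, 0],
    [0, 0, 0, 0],
  ],
)

```text
t: 37.92
ee_pos: [466.5, 16.2, 120.1]
orientation: [-0.846, 1.421, 0.837]
ft_force: [1.1, 0.5, -1.9]
width: 21.7
```

```bash
python3 -c "
from h import *
st();go(472.2,9.1,108,61.2)"
```

```text
t 37.92 [466.5  16.2 120.1] yaw 61.80 rad -0.0130 tang -0.0131 toolframe pitch(z-comp of y) 0.0047 roll -0.0179 F [ 1.1  0.5 -1.9] q [ 0.018  0.362  2.036 -0.019  0.757 -1.046] qv [ 0.018 -0.006  0.019  0.    -0.006  0.005]
t 37.92 pos [466.5  16.2 120.1] yaw 61.8 w 21.7 F [ 1.1  0.5 -1.9] q6 -1.05 tilt [-0.0125 -0.0136]
tool delta [12.1 -8.4 -3.3] norm 15.1 turn 0.01
```

Request:
send_rows(
  rows=[
    [4, -4, -2, 0.004],
    [4, -4, -1, 0.003],
    [3, 0, 0, 0],
    [0, 0, 0, 0],
    [0, 0, 0, 0],
  ],
)

```text
t: 38.33
ee_pos: [474.5, 8.5, 108.3]
orientation: [-0.841, 1.421, 0.83]
ft_force: [-0.3, 0.6, -1.6]
width: 22.0
```

```bash
python3 -c "
from h import *
st();go(472.2,9.1,105,61.36)
d=ctrl.get_image('wrist');np.savez('w16.npz',**d);cv2.imwrite('pics/w16.png',d['img'][:,:,::-1]);guide(d)"
```

```text
t 38.33 [474.5   8.5 108.3] yaw 61.34 rad -0.0101 tang -0.0136 toolframe pitch(z-comp of y) 0.0021 roll -0.0168 F [-0.3  0.6 -1.6] q [ 2.000e-03  3.920e-01  2.027e+00 -2.100e-02  7.330e-01 -1.053e+00] qv [-0.009  0.014 -0.002  0.    -0.004 -0.001]
t 38.33 pos [474.5   8.5 108.3] yaw 61.34 w 22.0 F [-0.3  0.6 -1.6] q6 -1.05 tilt [-0.0099 -0.0138]
tool delta [ 3.4  2.3 -0.5] norm 4.1 turn -0.0
normal [0.0267 0.0032 0.9996] ang -28.93 width 56.0
roll -0.0157 pitch -0.0219 (ey_z, ex_z)
bore [445.8  24.3  87.1] handle [474.8   9.  126.4] slot [557.8 -37.6  84.3]
```

View pics/w16.png

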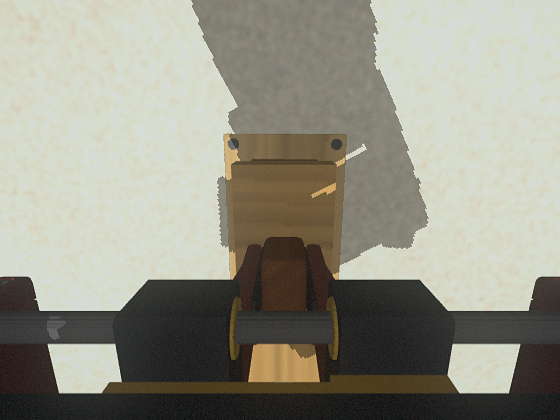

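Request:
send_rows(
  rows=[
    [1, 1.5, -0.5, 0],
    [1, 0.5, 0, 0],
    [0, 0, 0, 0],
  ],
)

```text
t: 38.63
ee_pos: [472.4, 8.7, 106.1]
orientation: [-0.84, 1.421, 0.829]
ft_force: [-0.6, 0.2, -2.3]
width: 22.2
```

```bash
python3 -c "
from h import *
go(472.4,9.1,87,61.36);st()"
```

```text
t 38.63 pos [472.4   8.7 106.1] yaw 61.3 w 22.2 F [-0.6  0.2 -2.3] q6 -1.05 tilt [-0.0101 -0.0137]
tool delta [19.1  0.1  0.7] norm 19.1 turn -0.001
t 38.63 [472.4   8.7 106.1] yaw 61.30 rad -0.0103 tang -0.0136 toolframe pitch(z-comp of y) 0.0023 roll -0.0169 F [-0.6  0.2 -2.3] q [ 2.000e-03  3.930e-01  2.033e+00 -2.100e-02  7.260e-01 -1.052e+00] qv [-0.003 -0.002  0.003 -0.     0.004  0.   ]
```

Descending in small steps while I watch the force.

Request:
send_rows(
  rows=[
    [2, 0, 0.2, 0],
    [2, 0, 0.2, 0],
    [2, 0, 0, 0],
    [0, 0, 0, 0],
  ],
)

```text
t: 38.97
ee_pos: [472.5, 9.1, 99.8]
orientation: [-0.84, 1.421, 0.829]
ft_force: [0.0, -0.0, -0.9]
width: 21.9
```

Request:
send_rows(
  rows=[
    [2, 0, 0, 0],
    [2, 0, 0, 0],
    [1, 0, 0, 0],
    [0, 0, 0, 0],
  ],
)

```text
t: 39.3
ee_pos: [472.4, 9.1, 94.1]
orientation: [-0.841, 1.421, 0.829]
ft_force: [0.0, 0.1, -1.1]
width: 21.7
```

```bash
python3 -c "
from h import *
go(472.4,9.1,87,61.36);st()"
```

```text
t 39.3 pos [472.4   9.1  94.1] yaw 61.32 w 21.7 F [ 0.   0.1 -1.1] q6 -1.05 tilt [-0.0098 -0.0137]
tool delta [ 7.1 -0.   0.1] norm 7.1 turn -0.001
t 39.30 [472.4   9.1  94.1] yaw 61.32 rad -0.0101 tang -0.0135 toolframe pitch(z-comp of y) 0.0020 roll -0.0168 F [ 0.   0.1 -1.1] q [ 0.003  0.416  2.038 -0.021  0.698 -1.051] qv [-0.002  0.004 -0.    -0.001 -0.     0.001]
```

The bore mouth is about 7 mm below the pin tip with no contact force, so it is on the pin. Continuing down.

Request:
send_rows(
  rows=[
    [2, 0, 0, 0],
    [2, 0, 0, 0],
    [1.5, 0, 0, 0],
    [0, 0, 0, 0],
  ],
)

```text
t: 39.63
ee_pos: [472.6, 9.1, 88.6]
orientation: [-0.841, 1.42, 0.829]
ft_force: [-1.4, 1.0, 2.6]
width: 22.0
```

```bash
python3 -c "
from h import *
go(472.4,9.1,87,61.36);st()
d=ctrl.get_image('wrist');guide(d)"
```

```text
t 39.63 pos [472.6   9.1  88.6] yaw 61.34 w 22.0 F [-1.4  1.   2.6] q6 -1.05 tilt [-0.0091 -0.0137]
tool delta [ 1.6  0.2 -0.1] norm 1.7 turn -0.0
t 39.63 [472.6   9.1  88.6] yaw 61.34 rad -0.0093 tang -0.0135 toolframe pitch(z-comp of y) 0.0014 roll -0.0163 F [-1.4  1.   2.6] q [ 0.003  0.426  2.04  -0.022  0.685 -1.051] qv [ 0.001 -0.002  0.001 -0.001  0.002 -0.001]
normal [0.0179 0.0057 0.9998] ang -28.43 width 55.9
roll -0.0135 pitch -0.0130 (ey_z, ex_z)
bore [444.2  24.9  67.2] handle [473.1   9.9 106.7] slot [556.8 -36.1  65.5]
```

Request:
send_rows(
  rows=[
    [2, 0, -0.5, 0],
    [2, 0, -0.5, 0],
    [2, 0, -0.5, 0],
  ],
)

```text
t: 39.93
ee_pos: [472.3, 8.9, 87.2]
orientation: [-0.839, 1.419, 0.829]
ft_force: [-10.1, 3.7, 33.6]
width: 21.4
```

```bash
python3 -c "
from h import *
st()
d=ctrl.get_image('wrist');guide(d);st()"
```

```text
t 39.93 [472.3   8.9  87.2] yaw 61.26 rad -0.0082 tang -0.0115 toolframe pitch(z-comp of y) 0.0014 roll -0.0140 F [-10.1   3.7  33.6] q [ 1.000e-03  4.280e-01  2.042e+00 -1.900e-02  6.800e-01 -1.053e+00] qv [-0.007 -0.002  0.005  0.014 -0.013 -0.009]
normal [0.0037 0.0063 1.    ] ang -28.63 width 55.9
roll -0.0073 pitch -0.0003 (ey_z, ex_z)
bore [444.2  24.7  65.8] handle [472.4   9.7 105.8] slot [556.5 -36.6  65.8]
t 39.98 [472.3   8.9  87.2] yaw 61.26 rad -0.0080 tang -0.0114 toolframe pitch(z-comp of y) 0.0013 roll -0.0139 F [-9.   3.6 28.8] q [ 1.000e-03  4.280e-01  2.042e+00 -1.800e-02  6.790e-01 -1.054e+00] qv [ 0.001 -0.     0.    -0.002 -0.002  0.002]
```

Request:
send_rows(
  rows=[
    [2, 0, -0.7, 0],
    [2, 0, -0.7, 0],
    [2, 0, -0.7, 0],
    [2, 0, 0, 0],
    [2, 0, 0, 0],
  ],
)

```text
t: 40.4
ee_pos: [472.4, 9.0, 87.2]
orientation: [-0.837, 1.413, 0.828]
ft_force: [-10.2, -1.3, 29.5]
width: 21.9
```

```bash
python3 -c "
from h import *
st()
d=ctrl.get_image('wrist');guide(d);cv2.imwrite('pics/w17.png',d['img'][:,:,::-1])
for i in range(3): s=ctrl.get_image('scene')
cv2.imwrite('pics/s17.png',cv2.resize(s['img'][120:300,200:420,::-1],None,fx=3,fy=3));st();print(ctrl.get_obs()['width'])"
```

```text
t 40.40 [472.4   9.   87.2] yaw 61.24 rad -0.0036 tang -0.0085 toolframe pitch(z-comp of y) -0.0011 roll -0.0092 F [-10.2  -1.3  29.5] q [-0.     0.427  2.045 -0.014  0.674 -1.058] qv [ 0.001 -0.002  0.002  0.003 -0.015 -0.006]
normal [0.0027 0.0041 1.    ] ang -28.72 width 56.0
roll -0.0049 pitch -0.0004 (ey_z, ex_z)
bore [444.2  24.9  65.8] handle [472.4   9.7 105.8] slot [556.4 -36.6  65.7]
t 40.60 [472.4   9.   87.2] yaw 61.23 rad -0.0036 tang -0.0085 toolframe pitch(z-comp of y) -0.0011 roll -0.0091 F [-9.   0.2 30.5] q [-1.000e-03  4.270e-01  2.045e+00 -1.400e-02  6.730e-01 -1.058e+00] qv [ 0.001  0.     0.001 -0.     0.    -0.001]
22.18652585873186
```

View pics/w17.png

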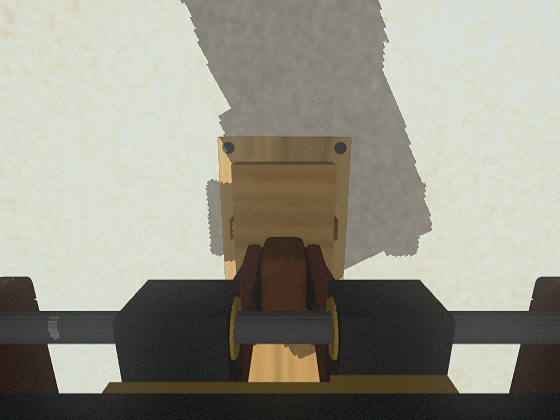

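View pics/s17.png

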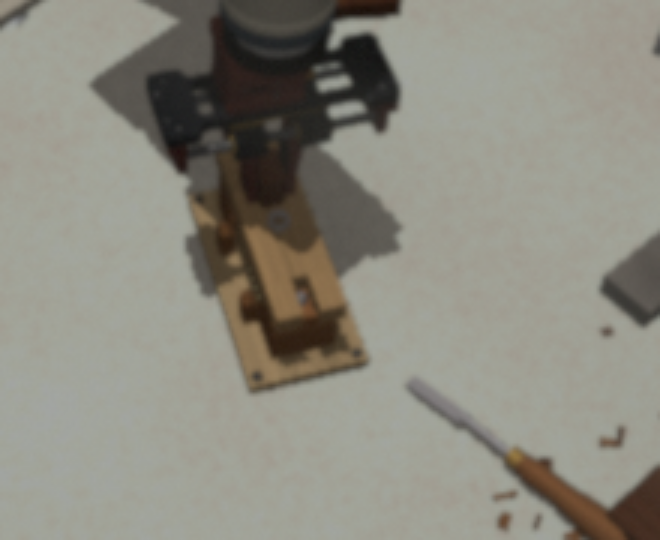

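The guide is flat: its underside reads 65.7–65.8 mm at both ends. The bore is within 0.6 mm of the measured pin, the short pin shows in the slot, and the push holds at 30 N. Handing in.

```bash
python3 -c "
from workcell import ctrl
print(ctrl.close_job())"
```

```text
the job is handed in; nothing more can be done
None
```

The job is handed in at about 40.6 s of the 72 s allowed. The packing is in the pocket, the plinth is on it, and the guide is on over both pins. The gripper still holds the handle and presses down with about 30 N. The hand-in reported no verdict.

**Last checks:**

| Check | Reading | Limit or target |
|---|---|---|
| Guide underside height, bore and slot ends | 65.7–65.8 mm | 66 mm |
| Guide tilt | 0.005 rad | 0.035 rad |
| Guide squareness to the fixture | 0.2° | 2.3° |
| Bore to the long pin measured earlier | about 0.5 mm | 3 mm |
| Downward push on the tool, steady over 0.2 s | about 30 N | over 6 N on the plinth |
| Finger opening on the 22 mm handle | 22 mm | – |
| Plinth top after release | 65.9 mm | 66 mm |
| Plinth distance from pocket centre | about 1.4 mm | 4 mm |

The packing's top read 29.8 mm where 30 mm is right. I took it as seated from that height, because the fences spoiled the measurement of its centre.

**What went wrong or disagreed:**
- **Tool tilt:** Turning the arm with the guide built up about 0.1 rad of unwanted tool tilt. I set the guide down on clear table, pressed and pushed sideways until the tool was level, then gripped the handle again.
- **False reading:** One plane fit showed the guide pitched by 0.19 rad. Stray depth pixels caused it, and I fixed the fit.
- **Cameras:** The top and wrist cameras differed by about 2.5 mm, and by up to about 5 mm at the guide. I used the wrist camera for the fits.
- **Bystanders:** I made no contact with the gouge, oilstone or bark that I know of. The last scene picture showed no sign that the gouge or oilstone had moved, but I did not re-measure any of the three.

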